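Load the slide desiccator, hook its cover on and draw the vacuum

TASK

Take the cover off the desiccator (swing its front edge up, then draw its tabs out from under the lip) and lay it flat on the grey pad, then put every slide box from the rubber mat flat on the floor of its chamber, none on top of another. Hook the cover's two tabs back under the lip at the rear with the cover tilted and swing it down until it lies flat and fully home; then draw the sprung pump plunger out until its pointer is at the long scale line (40 mm), hold it there for three seconds and let it go back in fully. Leave the two bystanding bottles (teal cap behind the chamber, white at the far right) alone.

Things in the scene. Friction and masses are not known exactly. Their poses are not given: they have to be found in the camera images.
- desiccator: White desiccator, fixed. Origin on the worktop under the centre of its open chamber; x points from the front (robot) side to the back wall with the lip, y left, z up. Chamber inside 144 (x) by 164 mm (y), centred; wall tops at z 40 mm. Base plate x -89.5 to +104.5, y -170.5 to +99.5 mm. At y -135 mm a pump barrel, radius 18 mm, lies along x from x +15 to +101, axis at z 46 mm.
- floor (a point): Centre of the chamber floor, at (0, 0, 6) mm in the desiccator's frame.
- seat (a point): Centre of the cover's seat (the wall tops), at (0, 0, 40) mm in the desiccator's frame. The seat is framed by a front rim (inner face at x -83.5 mm, top at z 52 mm) and side rims (inner faces at y +-92.5 mm, top at z 48 mm). The cover's underside lies here when fully home.
- lip (a point): Middle of the lower inner edge of the back lip, at (87, 0, 54) mm in the desiccator's frame. The lip runs along y, covers x 87 to 104.5 mm, top at z 59 mm; the slot under it, 14 mm high above the seat, is closed by a riser at x 98.5 mm. The cover cannot go in flat: its tabs enter while its front edge is raised (15 to 25 degrees is good, up to 35 fits).
- cover: Loose grey cover plate, on its seat at the start, 160 (x) by 180 (y) by 6 mm, 0.28 kg. Origin: centre of its underside. Two tabs, 36 mm wide, 4 mm thick, flush with the underside, stick out 16 mm on its +x side. Upright black handle bar through the centre: 12 mm thick along x, 64 mm long along y, top 41 mm above the underside. Home: origin at seat, axes parallel, 3 mm play in x and y.
- tab_left (a point): Tip of the cover's tab at y +50 mm, on its underside, at (96, 50, 0) mm in the cover's frame.
- tab_right (a point): Tip of the cover's tab at y -50 mm, on its underside, at (96, -50, 0) mm in the cover's frame.
- plunger (a joint): How far the pump plunger is drawn out, in m: 0 home, 0.040 at the long scale line, 0.058 at its end stop. It slides out along the desiccator's -x against a spring (3.6 N at home, 8.4 N at 0.040) and goes home by itself when let go.
- paddle_top (a point): Middle of the top edge of the plunger's upright black paddle, 12 mm thick along the pull (desiccator x), 40 mm wide along y, 72 mm tall, the top at z 96 mm. Moves with the plunger. The rod runs behind the paddle (its +x side) 50 mm below this point; the barrel begins 39 mm behind the paddle's back face when home.
- pointer (a point): Tip of the steel pointer on the paddle's right side, just above the scale rail; moves with the plunger.
- mark (a point): The long black line of the scale rail, fixed to the desiccator: the pointer stands over it when the plunger is drawn 40 mm. The short lines are 0 and 55 mm.
- pad: Thin grey felt pad, 150 (x) by 180 (y) by 2 mm, fixed to the worktop on the other side of the desiccator from the mat: the place to lay the cover meanwhile. Origin at the centre of its underside.
- mat: Thin dark rubber mat, 150 (x) by 260 (y) by 2 mm, fixed to the worktop at the left or right of the desiccator; the slide boxes lie side by side on it at the start, their long sides roughly along x. Origin at the centre of its underside.
- box_1: White lidded slide box, 30 mm (x) by 67 mm (y) by 26 mm tall, 0.07 kg. Origin: centre of its underside. Grip it across the 30 mm. Two to four such boxes are there; the others are absent.
- box_2: White lidded slide box, 30 mm (x) by 67 mm (y) by 26 mm tall, 0.07 kg. Origin: centre of its underside. Grip it across the 30 mm. Two to four such boxes are there; the others are absent.
- box_3: White lidded slide box, 30 mm (x) by 67 mm (y) by 26 mm tall, 0.07 kg. Origin: centre of its underside. Grip it across the 30 mm. Two to four such boxes are there; the others are absent.
- box_4: White lidded slide box, 30 mm (x) by 67 mm (y) by 26 mm tall, 0.07 kg. Origin: centre of its underside. Grip it across the 30 mm. Two to four such boxes are there; the others are absent.
- teal_bottle: Bystander: small white bottle with teal cap, diameter 37 mm, 72 mm tall, behind the chamber. Origin at the centre of its underside.
- white_bottle: Bystander: small white bottle, diameter 36 mm, 66 mm tall, near the front edge at the far right. Origin at the centre of its underside.
Mind the look-alikes: they are no part of the job. Leave any pink look-alike of the box_4 alone.

How it is judged:
By the outcome, as a careful person would: the job done as asked, in the order asked, and still so for the second after the job is handed in, with the robot touching nothing.
Of box_1, box_2, box_3, box_4 only 2 to 4 are there at a start; the rules pass over those that are not, and their reading is None.
At some moment in a run one of box_1, box_2, box_3, box_4, cover may be knocked a few centimetres aside while the robot is not near it.
Once in a run the grip may slacken for a moment while it holds something.
It also fails if it takes over 210 s, if anything falls off the work surface, if the arm or the gripper's body presses on something with over 40 N, if the wrist force passes 120 N, or if a joint passes its speed limit or range.

ROBOT

A 6-joint arm with a two-finger parallel gripper is mounted at the origin on a cart in front of the work surface, level with it; the furniture and walls round the work are solid. World frame = base frame: x ahead of the robot, y to its left, z up, the work surface at z = 0. Lengths are in mm, angles in degrees, forces in N, time in s.
With the tool pointing down it reaches from about 350 to 850 mm from the base axis. Payload 8.1 kg.
Tool frame: the origin (TCP) lies at the very end of the fingers, on their centre line; the grasp point (between the pads) lies 19 mm behind it; z points along the fingers, y is the line along which they close (so a half turn about z gives the same grasp; the last joint's range is limited). The gripper opens to 85 mm and grips with 20 to 120 N. Pads are 22 mm wide; open, the fingers measure 114 mm over their backs; the gripper's body (76 mm by 85 mm) begins 54 mm behind the grasp point. The pads swing forward as they close: fully open they stand 13 mm farther back than shut.
Start: joints at [-80.695, 7.471, 85.268, -0, 87.261, -4.893], TCP at [147.183, -581.672, 194.792] pointing down, gripper open.
Joint ranges: [-169.43, 169.43], [-51.17, 129.36], [1.28, 143.12], [-76.62, 256.62], [0, 156.53], [-152.29, 152.29]. Speed limits (degrees/s): [136.94, 136.94, 159.86, 180, 180, 180].

INTERFACE

Orientations are given as [roll, pitch, yaw] about the fixed x, y, z axes, in that order (R = Rz(yaw) Ry(pitch) Rx(roll)).
In Python, from bench import sense, eyes, job, models gives the robot as it stands. The module is installed in compiled form; this text tells all that it offers.
- The arm moves only by the tool apply_moves, never from a script. Its argument "rows" is a list of rows, each a list of 6 numbers: the shift along the tool's x, y, z in mm, then the turn, a rotation vector about the tool's x, y, z in rad. In form: [[dx, dy, dz, rx, ry, rz], ...]. A call has exactly 5 rows; each row shifts and turns the commanded pose from where the row before left it, along the tool's axes as they then stand; what a row does not reach is not made up. A row lasts 1/8 s, in which the tool goes at most 62.5 mm and 10.7 degrees, less where a joint would pass 70% of its speed; a pose out of reach is approached as far as the arm can. A call is refused whole if a number of a shift passes 62.5 or a number of a turn 0.188, either way. A call with a gripper value outside its range is refused whole. "fingers" is the finger opening in mm, from 0 to 85.4, set as the call begins (left out, the last holds). The fingers move at their own pace and stop on an object; "grip_force" is the grip in N (left out, the last holds). Time passes only in rows, so rows that do not move let the fingers close, or fill a call up. It gives the time, the measured TCP pose, the force, the opening and the grip force at its end, in the units of the state.
- sense(): the state, without advancing time (a new reading comes with each control period).
- eyes.snapshot(name): name is "scene" or "top"; returns (picture, depth): 480x640x3 uint8, red, green, blue; 480x640 float32, mm along the optical axis (not along the pixel's ray), 0 where there is no reading.
- eyes.get_calibration(name): a dict with "intrinsics" (3x3 intrinsics, pixels), "R" (3x3) and "t" (3): a world point X has camera coordinates R X + t. Camera axes: x right, y down, z forward; pixel columns grow to the right and rows downward; lengths in mm; the calibration is good to about 2 mm. A picture is of the moment at which its call begins. get_calibration takes no time and is no camera call.
- job.hand_in(): hands the job in; it is judged then, once.
Trained networks look in the newest picture that a camera, given by its name, has taken for a name from the list of things; names that differ only in an ending like _2 or _b are one class to them, and where a whole thing is asked for, a point or a joint stands for the part that bears it (a point fixed in the world has none). Each returns a list of dicts, best first, with "confidence" (0 to 1); they miss things now and then, are a little off and sometimes report something else, mostly with a low value. They report only what shows in the picture. A call takes as long as a camera call. They do not tell look-alikes from the thing itself.
- models.boxes_of(name, camera): "xyz" ([x, y, z] in mm, in world coordinates, good to about 4 mm: the middle of the surface that is visible of it).
- models.cut_out(name, camera): "pixels" (480x640 bool, what is visible of it).
- models.place_of(name, camera): "xyz" ([x, y, z] in mm, in world coordinates, good to about 4 mm: a listed point, or the origin of a listed thing).
The state is a dict: "time": time; "joint_pos": joint angles; "qd": joint speeds; "joint_efforts": joint torques, N m; "tool_pos": TCP position; "tcp_rot": TCP orientation; "ft_force": force on the tool from outside, world axes, zero at the start; "wrist_torque": the same for the moment, N m; "finger_gap": finger opening in mm; "grip_force": force on a finger pad.
Only numpy, scipy, OpenCV 4.12 (cv2) and the standard library are available. Lean on these libraries where they do the work, as an engineer would, in place of code of your own. Each camera call takes 0.05 s, during which the arm holds its last target. There are 200 camera calls.

## Working session

There is one attempt and no reset: what is moved stays moved. The work goes in short steps, Python scripts to look and compute and a tool call to move; the robot and the scene stay as the last step left them, time stands still between calls to the robot, and variables do not carry over. Pictures are saved under pics/ and viewed, at most 14 in all, crops included, and the job is handed in when it is done.

Besides the shell and the picture viewer there is one more tool, called by a JSON object that holds its "fn" and its "kwargs". apply_moves: Moves the arm, as the interface text tells. Its arguments: {"type":"object","properties":{"rows":{"type":"array"},"fingers":{"type":"number"},"grip_force":{"type":"number"}},"required":["rows"]}

```bash
mkdir -p pics
cat > h.py <<'E'
import numpy as np, cv2
from bench import sense, eyes, job, models
from scipy.spatial.transform import Rotation as Ro
def snap(cam, fn=None):
    im,d=eyes.snapshot(cam)
    if fn: cv2.imwrite('pics/'+fn, im[:,:,::-1])
    return im,d
def cloud(cam,d):
    c=eyes.get_calibration(cam);K=c['intrinsics'];v,u=np.mgrid[:480,:640]
    P=np.stack([(u-K[0][2])/K[0][0]*d,(v-K[1][2])/K[1][1]*d,d],-1)
    return (P-np.array(c['t']))@np.array(c['R'])
def proj(cam,X):
    c=eyes.get_calibration(cam);p=np.array(c['intrinsics'])@(np.array(c['R'])@np.array(X)+np.array(c['t']));return p[:2]/p[2]
E
python3 - <<'E'
from h import *
ims=[]
for cam in ['scene','top']:
    im,d=snap(cam,cam+'0.png')
    c=eyes.get_calibration(cam);print(cam,(-np.array(c['R']).T@c['t']).round(),np.array(c['R']).round(2).tolist())
    for n in ['desiccator','seat','lip','cover','paddle_top','pointer','mark','pad','mat','box_1','teal_bottle','white_bottle','tab_left','tab_right']:
        try: print(n,[(np.round(r['xyz']).astype(int).tolist(),round(r['confidence'],2),proj(cam,r['xyz']).astype(int).tolist()) for r in models.place_of(n,cam)][:7])
        except Exception as e: print(n,e)
s=sense();print(s)
E
```

```text
scene [-532.  848. 1204.] [[-0.6, -0.8, -0.01], [-0.5, 0.38, -0.78], [0.63, -0.46, -0.63]]
desiccator [([535, 52, 0], 0.88, [316, 272])]
seat []
lip [([627, 48, 55], 0.62, [299, 242])]
cover [([535, 54, 38], 0.81, [315, 263])]
paddle_top []
pointer [([494, -112, 20], 0.73, [367, 252])]
mark [([458, -106, 19], 0.56, [374, 260])]
pad [([457, -108, 20], 0.38, [375, 259])]
mat [([515, 363, 2], 0.91, [229, 322]), ([490, 460, 5], 0.17, [201, 344])]
box_1 [([507, 258, 2], 0.81, [263, 307]), ([458, 607, 0], 0.74, [155, 381]), ([495, 400, 0], 0.6, [221, 334]), ([506, 330, 1], 0.57, [241, 319])]
teal_bottle [([702, 158, 2], 0.77, [255, 257])]
white_bottle [([472, -541, -3], 0.58, [469, 210]), ([539, 51, -2], 0.34, [315, 272]), ([505, 263, 0], 0.17, [262, 309])]
tab_left [([637, 96, 39], 0.87, [284, 250]), ([496, 329, 0], 0.41, [243, 321])]
tab_right [([628, -6, 41], 0.89, [313, 238])]
top [  22.  122. 1589.] [[-0.16, -0.99, 0.01], [-0.92, 0.15, -0.36], [0.35, -0.06, -0.93]]
desiccator []
seat [([495, -110, 24], 0.44, [364, 271]), ([501, 260, 1], 0.4, [263, 287])]
lip [([624, 46, 50], 0.71, [31
[... 707 characters left out ...]
 240])]
{'time': 1.5, 'joint_pos': array([-8.06968844e+01,  7.47119171e+00,  8.52658592e+01,  4.00649351e-04,
        8.72623131e+01, -4.89312555e+00]), 'qd': array([-0.00372338, -0.02445944, -0.04828384, -0.00050265,  0.04949051,
        0.00348075]), 'joint_efforts': array([ 1.25558279e-03, -5.69304907e+01, -5.00858116e+01, -4.50202742e-05,
        1.30820161e-03, -5.22318965e-05]), 'tool_pos': array([ 147.17218314, -581.68425742,  194.8105796 ]), 'tcp_rot': array([ 1.79999332e+02, -3.44487929e-04,  1.41962221e+01]), 'ft_force': array([ 0.43129745, -0.13939379, -0.36781671]), 'wrist_torque': array([-0.02410343,  0.01367106,  0.00254992]), 'grip_force': 0.0, 'finger_gap': 85.52767552581908}
```

Run:
```python
import cv2,numpy as np
a=cv2.imread('pics/scene0.png')[195:405,130:500]; b=cv2.imread('pics/top0.png')[205:335,140:500]
cv2.imwrite('pics/c1.png',cv2.resize(a,(800,454),interpolation=cv2.INTER_CUBIC))
cv2.imwrite('pics/c2.png',cv2.resize(b,(800,289),interpolation=cv2.INTER_CUBIC))
```

```text
(no output)
```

View pics/c1.png

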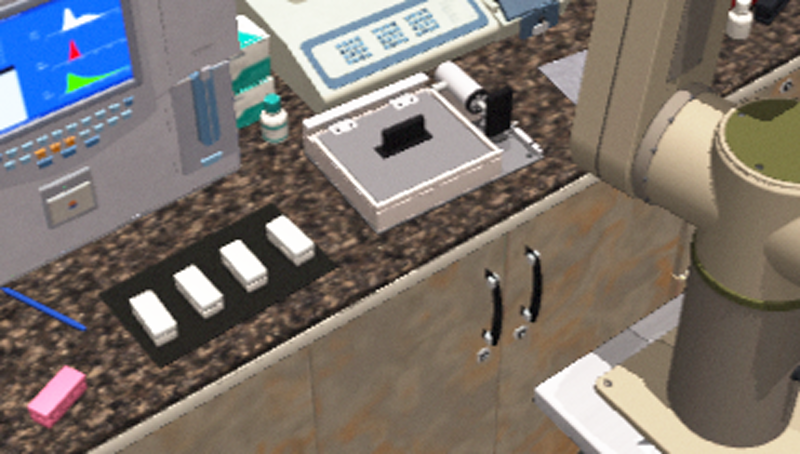

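View pics/c2.png

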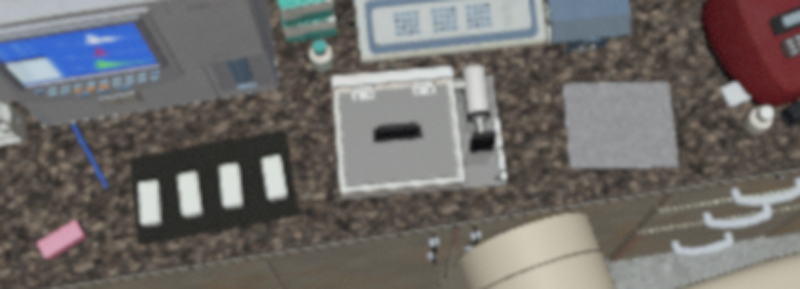

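```bash
cat >> h.py <<'E'
def rect(P):
    P=np.asarray(P,np.float32);(c,s,a)=cv2.minAreaRect(P[:,:2])
    if s[0]>s[1]: s=(s[1],s[0]);a+=90
    return np.round(c,1).tolist(),np.round(s,1).tolist(),round((a+89.99)%180-89.99,1)  # short side dir angle
def boxes(cam,im=None,d=None):
    if im is None: im,d=eyes.snapshot(cam)
    X=cloud(cam,d);out=[]
    m=((d>0)&(X[...,2]>17)&(X[...,2]<33)&(im.min(-1)>150)&(X[...,1]>200)&(X[...,1]<700)&(X[...,0]>350)&(X[...,0]<640)).astype(np.uint8)
    n,l,st,_=cv2.connectedComponentsWithStats(m)
    for i in range(1,n):
        if st[i,4]>40: p=X[l==i];out.append((rect(p),np.median(p,0).round(1).tolist(),int(st[i,4])))
    return out
E
python3 - <<'E'
from h import *
for cam in ['top','scene']:
    im,d=snap(cam);X=cloud(cam,d);print(cam)
    for b in boxes(cam,im,d): print(b)
    r=models.cut_out('cover',cam);m=r[0]['pixels'];p=X[m&(d>0)];z=p[:,2];q=p[(z>40)&(z<52)];h=p[z>60]
    print('cover',r[0]['confidence'],rect(q),np.median(q,0).round(1)); print('handle',rect(h) if len(h)>5 else 0,np.median(h,0).round(1),h[:,2].max() if len(h) else 0)
    for n in ['paddle_top','pad','mat','lip','desiccator']:
        for r in models.cut_out(n,cam)[:2]:
            p=X[r['pixels']&(d>0)];print(n,round(r['confidence'],2),rect(p),np.percentile(p,[5,50,95],axis=0).round().tolist())
    # lip top
    q=X[(d>0)&(X[...,2]>55)&(X[...,2]<63)&(X[...,0]>590)&(X[...,0]<670)&(X[...,1]>-80)&(X[...,1]<160)];print('liptop',rect(q),len(q))
    q=X[(d>0)&(X[...,2]>88)&(X[...,2]<102)&(X[...,0]>400)&(X[...,0]<600)&(X[...,1]>-180)&(X[...,1]<0)];print('paddle',rect(q) if len(q)>3 else 0,len(q),np.median(q,0))
E
```

```text
topTraceback (most recent call last):
  File "<stdin>", line 4, in <module>
  File "h.py", line 24, in boxes
    if st[i,4]>40: p=X[l==i];out.append((rect(p),np.median(p,0).round(1).tolist(),int(st[i,4])))
                                         ~~~~^^^
  File "h.py", line 15, in rect
    P=np.asarray(P,np.float32);(c,s,a)=cv2.minAreaRect(P[:,:2])
                                       ~~~~~~~~~~~~~~~^^^^^^^^^
cv2.error: OpenCV(4.12.0) /io/opencv/modules/imgproc/src/convhull.cpp:143: error: (-215:Assertion failed) total >= 0 && (depth == CV_32F || depth == CV_32S) in function 'convexHull'
```

```bash
sed -i 's/minAreaRect(P\[:,:2\])/minAreaRect(np.ascontiguousarray(P[:,:2]))/' h.py
cat > m1.py <<'E'
from h import *
for cam in ['top','scene']:
    im,d=snap(cam);X=cloud(cam,d);print(cam)
    for b in boxes(cam,im,d): print(b)
    r=models.cut_out('cover',cam);m=r[0]['pixels'];p=X[m&(d>0)];z=p[:,2];q=p[(z>40)&(z<52)];h=p[z>60]
    print('cover',r[0]['confidence'],rect(q),np.median(q,0).round(1)); print('handle',rect(h) if len(h)>5 else 0,np.median(h,0).round(1),h[:,2].max() if len(h) else 0)
    for n in ['paddle_top','pad','mat','lip','desiccator']:
        for r in models.cut_out(n,cam)[:2]:
            p=X[r['pixels']&(d>0)];print(n,round(r['confidence'],2),rect(p),np.percentile(p,[5,50,95],axis=0).round().tolist())
    q=X[(d>0)&(X[...,2]>55)&(X[...,2]<63)&(X[...,0]>590)&(X[...,0]<670)&(X[...,1]>-80)&(X[...,1]<160)];print('liptop',rect(q),len(q))
    q=X[(d>0)&(X[...,2]>88)&(X[...,2]<102)&(X[...,0]>400)&(X[...,0]<600)&(X[...,1]>-180)&(X[...,1]<0)];print('paddle',rect(q) if len(q)>3 else 0,len(q),np.median(q,0))
E
python3 m1.py
```

```text
top
(([504.4, 259.2], [28.4, 66.6], -87.4), [504.8, 258.9, 28.1], 133)
(([502.3, 329.6], [28.3, 68.4], 89.8), [499.5, 329.7, 28.0], 137)
(([498.3, 396.3], [28.3, 67.1], -87.2), [498.3, 397.1, 27.6], 130)
(([494.7, 461.2], [29.3, 67.5], 87.3), [492.2, 461.2, 27.9], 142)
(([456.8, 604.5], [23.6, 60.2], 24.1), [456.7, 605.3, 25.8], 104)
cover 0.96 ([544.0, 51.6], [170.6, 180.5], -3.6) [535.9  51.7  46.5]
handle ([537.8, 52.7], [14.4, 61.0], -3.5) [535.4  51.4  78.8] 89.83070424697286
pad 0.65 ([510.6, -320.4], [153.5, 181.9], -7.9) [[442.0, -400.0, -3.0], [507.0, -320.0, 3.0], [577.0, -240.0, 9.0]]
mat 0.6 ([515.7, 359.6], [157.2, 264.6], 1.9) [[443.0, 240.0, -3.0], [519.0, 360.0, 3.0], [583.0, 480.0, 9.0]]
mat 0.52 ([517.7, -87.3], [43.8, 57.1], 76.8) [[492.0, -99.0, 6.0], [496.0, -81.0, 64.0], [535.0, -63.0, 99.0]]
lip 0.85 ([554.6, 17.6], [221.5, 273.9], -3.9) [[446.0, -110.0, 3.0], [537.0, -52.0, 43.0], [637.0, 145.0, 67.0]]
desiccator 0.95 ([545.0, 12.9], [203.0, 273.7], -2.8) [[446.0, -111.0, 2.0], [535.0, -56.0, 41.0], [636.0, 129.0, 67.0]]
liptop ([631.4, 30.8], [77.8, 219.7], -
[... 625 characters left out ...]
, 96.0]]
pad 0.58 ([401.8, -92.6], [60.6, 568.0], 43.4) [[513.0, -304.0, -4.0], [556.0, -259.0, 2.0], [583.0, -236.0, 7.0]]
mat 0.75 ([510.9, 360.8], [163.6, 267.3], 2.5) [[439.0, 254.0, -3.0], [502.0, 368.0, 2.0], [579.0, 484.0, 7.0]]
lip 0.71 ([712.7, 159.9], [38.8, 74.8], -85.6) [[679.0, 147.0, 6.0], [689.0, 163.0, 37.0], [705.0, 175.0, 72.0]]
lip 0.7 ([565.3, -0.4], [268.2, 310.6], -6.5) [[441.0, -99.0, 3.0], [495.0, 10.0, 38.0], [636.0, 153.0, 65.0]]
desiccator 0.8 ([565.9, -5.4], [268.4, 316.9], -4.3) [[441.0, -100.0, 3.0], [496.0, 4.0, 38.0], [636.0, 153.0, 65.0]]
liptop ([638.2, 30.5], [77.8, 227.2], -4.8) 345
paddle ([495.0, -75.7], [20.3, 37.7], -0.5) 49 [492.77236246 -78.01148205  94.30775994]
  return _methods._mean(a, axis=axis, dtype=dtype,
  ret = um.true_divide(
```

```bash
cat >> h.py <<'E'
def st():
    s=sense();return np.array(s['tool_pos']),Ro.from_euler('xyz',s['tcp_rot'],degrees=True)
def plan(wps,start=None):
    """wps: list of (pos, rpy, nrows) ; prints rounded rows in calls of 5"""
    p,R=start or st();out=[]
    for q,e,n in wps:
        T=Ro.from_euler('xyz',e,degrees=True)
        for k in range(n):
            tp=p+(np.array(q)-p)/(n-k);rv=(R.inv()*T).as_rotvec();Tr=R*Ro.from_rotvec(rv/(n-k))
            r=np.r_[(R.inv().apply(tp-p)*2).round()/2,(R.inv()*Tr).as_rotvec().round(3)]
            p=p+R.apply(r[:3]);R=R*Ro.from_rotvec(r[3:]);out.append([float(x)+0 for x in r])
    while len(out)%5: out.append([0]*6)
    for i in range(0,len(out),5): print(str(out[i:i+5]).replace('.0,',',').replace('.0]',']'))
    print('end',p.round(1),R.as_euler('xyz',degrees=True).round(1));return p,R
E
python3 - <<'E'
from h import *
plan([([536.5,52.5,190],[180,0,85.8],15),([536.5,52.5,110],[180,0,85.8],5)])
E
```

```text
[[35.5, -34.5, 0.5, 0, 0, -0.083], [38.5, -31.5, 0.5, 0, 0, -0.083], [41, -28.5, 0.5, 0, 0, -0.083], [43, -25, 0.5, 0, 0, -0.083], [45, -21, 0.5, 0, 0, -0.083]]
[[46.5, -17.5, 0, 0, 0, -0.083], [47.5, -13.5, 0.5, 0, 0, -0.084], [48.5, -9.5, 0, 0, 0, -0.083], [49.5, -5.5, 0.5, 0, 0, -0.084], [49.5, -1, 0, 0, 0, -0.083]]
[[49.5, 3, 0.5, 0, 0, -0.084], [49, 7, 0, 0, 0, -0.083], [48.5, 11, 0.5, 0, 0, -0.084], [47, 15.5, 0, 0, 0, -0.083], [45.5, 19, 0.5, 0, 0, -0.084]]
[[0, 0, 16, 0, 0, 0], [0, 0, 16, 0, 0, 0], [0, 0, 16, 0, 0, 0], [0, 0, 16, 0, 0, 0], [0, 0, 16, 0, 0, 0]]
end [536.5  52.3 109.8] [180.    0.   85.8]
```

{"fn": "apply_moves", "kwargs": {"rows": [[35.5,-34.5,0.5,0,0,-0.083],[38.5,-31.5,0.5,0,0,-0.083],[41,-28.5,0.5,0,0,-0.083],[43,-25,0.5,0,0,-0.083],[45,-21,0.5,0,0,-0.083]], "fingers": 50}}

```text
time: 2.88
tool_pos: [278.1, -368.6, 192.5]
tcp_rot: [180.0, -0.0, 38.1]
ft_force: [1.5, -0.0, 0.3]
finger_gap: 49.9
grip_force: 0.0
```

{"fn": "apply_moves", "kwargs": {"rows": [[46.5,-17.5,0,0,0,-0.083],[47.5,-13.5,0.5,0,0,-0.084],[48.5,-9.5,0,0,0,-0.083],[49.5,-5.5,0.5,0,0,-0.084],[49.5,-1,0,0,0,-0.083]]}}

```text
time: 3.5
tool_pos: [407.5, -157.2, 191.6]
tcp_rot: [179.9, 0.0, 62.0]
ft_force: [1.3, -1.4, -0.2]
finger_gap: 50.0
grip_force: 0.0
```

{"fn": "apply_moves", "kwargs": {"rows": [[49.5,3,0.5,0,0,-0.084],[49,7,0,0,0,-0.083],[48.5,11,0.5,0,0,-0.084],[47,15.5,0,0,0,-0.083],[45.5,19,0.5,0,0,-0.084]]}}

```text
time: 4.12
tool_pos: [537.3, 53.9, 190.0]
tcp_rot: [180.0, 0.0, 86.0]
ft_force: [-0.6, -0.4, 0.1]
finger_gap: 50.0
grip_force: 0.0
```

{"fn": "apply_moves", "kwargs": {"rows": [[0,0,16,0,0,0],[0,0,16,0,0,0],[0,0,16,0,0,0],[0,0,16,0,0,0],[0,0,16,0,0,0]]}}

```text
time: 4.75
tool_pos: [536.3, 51.7, 108.7]
tcp_rot: [-180.0, 0.0, 85.8]
ft_force: [1.7, 1.0, 0.1]
finger_gap: 49.9
grip_force: 0.0
```

Run:
```python
from h import *
s=sense();print(s['tool_pos'],s['tcp_rot'],s['time'],s['ft_force'])
im,d=snap('top','t1.png');im2,_=snap('scene','s1.png')
a=im[190:330,230:430];b=im2[180:320,210:410]
cv2.imwrite('pics/c3.png',cv2.resize(np.hstack([a,b]),(800,280),interpolation=cv2.INTER_CUBIC)[:,:,::-1])
```

```text
[536.27857694  51.71350668 108.68390845] [-1.79995074e+02  9.45244443e-04  8.57540791e+01] 4.75 [1.69642735 0.99420862 0.05210777]
```

View pics/c3.png

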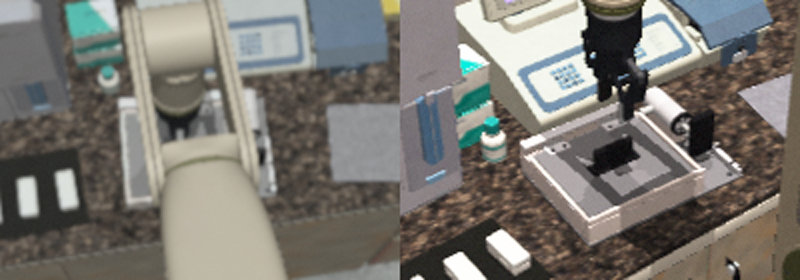

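{"fn": "apply_moves", "kwargs": {"rows": [[0,0,12,0,0,0],[0,0,12,0,0,0],[0,0,12,0,0,0],[0,0,12,0,0,0],[0,0,10,0,0,0]], "fingers": 36}}

```text
time: 5.48
tool_pos: [536.3, 52.3, 50.8]
tcp_rot: [-180.0, 0.0, 85.8]
ft_force: [-0.1, -0.5, -0.2]
finger_gap: 36.2
grip_force: 0.0
```

{"fn": "apply_moves", "kwargs": {"rows": [[0,0,0,0,0,0],[0,0,0,0,0,0],[0,0,0,0,0,0],[0,0,0,0,0,0],[0,0,0,0,0,0]], "fingers": 8, "grip_force": 20}}

```text
time: 6.1
tool_pos: [536.7, 52.3, 52.0]
tcp_rot: [180.0, -0.0, 85.8]
ft_force: [0.2, 0.3, 0.4]
finger_gap: 7.9
grip_force: 0.0
```

Run:
```python
from h import *
im2,d=snap('scene','s2.png')
cv2.imwrite('pics/c4.png',cv2.resize(im2[190:300,250:410],(800,550),interpolation=cv2.INTER_CUBIC)[:,:,::-1])
print([(proj('scene',x).round()) for x in ([536.5,52.5,51],[536.5,52.5,81])])
X=cloud('scene',d);m=(im2.max(-1)<60)&(d>0);m[:200]=0;m[300:]=0;m[:,:250]=0;m[:,410:]=0
q=X[m&(X[...,2]>60)&(X[...,2]<85)&(X[...,1]>0)&(X[...,1]<110)];print(rect(q),np.percentile(q,[2,50,98],axis=0))
```

```text
[array([316., 259.]), array([316., 251.])]
([535.1, 55.1], [18.8, 64.8], -4.7) [[526.03318482  24.69865122  60.59589367]
 [531.65992241  59.12461031  71.49905004]
 [540.93650528  86.73329439  83.53704144]]
```

View pics/c4.png

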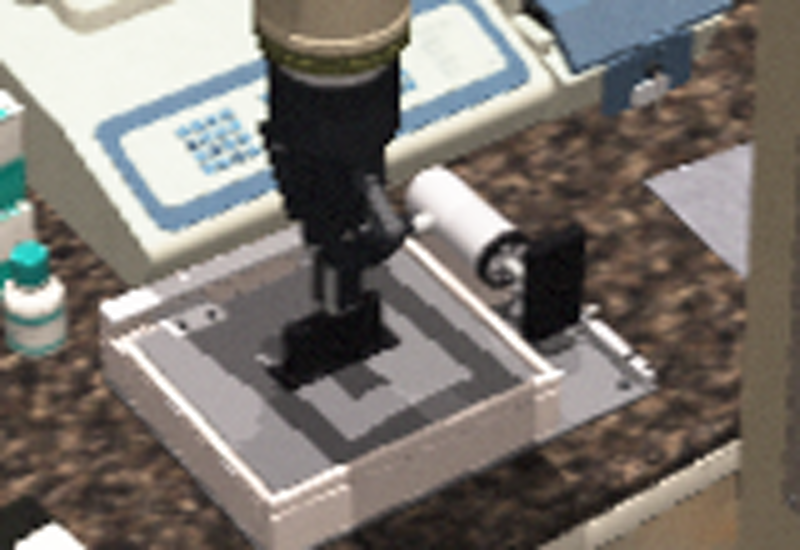

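{"fn": "apply_moves", "kwargs": {"rows": [[0,0,0,0,0,0],[0,0,0,0,0,0],[0,0,0,0,0,0],[0,0,0,0,0,0],[0,0,0,0,0,0]], "fingers": 30}}

```text
time: 6.78
tool_pos: [536.5, 52.3, 51.8]
tcp_rot: [-180.0, -0.0, 85.8]
ft_force: [0.2, -0.3, 0.2]
finger_gap: 30.4
grip_force: 0.0
```

Run:
```python
from h import *
im2,d=snap('scene','s3.png')
a=cv2.imread('pics/s2.png');b=cv2.imread('pics/s3.png')
f=lambda i:np.clip(255*(cv2.resize(i[225:280,290:350],(400,366),interpolation=cv2.INTER_CUBIC)/255.)**.45,0,255)
cv2.imwrite('pics/c5.png',np.hstack([f(a),f(b)]))
print(sense()['finger_gap'])
```

```text
29.969561965432895[ WARN:0@1.028] global loadsave.cpp:1063 imwrite_ Unsupported depth image for selected encoder is fallbacked to CV_8U.
```

View pics/c5.png

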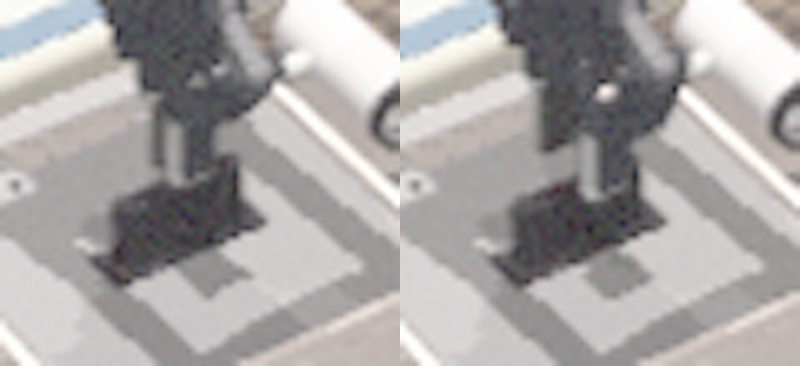

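Run:
```python
from h import *
im2,d=snap('scene');X=cloud('scene',d)
for v in range(240,268,2):
    print(v,[tuple(X[v,u].round().astype(int).tolist())+(int(im2[v,u].mean()),) for u in (313,317,320,323)])
```

```text
240 [(551, 51, 114, 14), (512, 66, 146, 21), (515, 54, 138, 43), (482, 69, 167, 18)]
242 [(550, 52, 107, 20), (513, 66, 138, 19), (510, 57, 136, 26), (486, 65, 155, 23)]
244 [(554, 50, 96, 17), (511, 67, 133, 28), (499, 66, 140, 20), (486, 65, 148, 18)]
246 [(548, 55, 95, 18), (513, 66, 124, 81), (507, 60, 124, 21), (486, 66, 142, 17)]
248 [(590, 23, 44, 80), (516, 64, 113, 92), (507, 60, 117, 17), (504, 52, 115, 20)]
250 [(584, 28, 42, 83), (512, 67, 110, 87), (503, 63, 114, 26), (506, 50, 106, 22)]
252 [(542, 59, 79, 44), (520, 61, 94, 80), (511, 57, 99, 14), (-532, 848, 1204, 36)]
254 [(534, 65, 80, 21), (529, 54, 78, 52), (533, 41, 68, 58), (531, 31, 64, 13)]
256 [(532, 67, 74, 17), (529, 54, 70, 11), (532, 41, 61, 12), (529, 33, 59, 10)]
258 [(533, 66, 65, 17), (530, 54, 61, 7), (529, 43, 56, 17), (531, 31, 49, 14)]
260 [(534, 65, 57, 16), (523, 59, 61, 15), (530, 43, 48, 17), (525, 36, 48, 25)]
262 [(532, 67, 51, 16), (528, 55, 48, 16), (521, 49, 50, 34), (518, 41, 48, 132)]
264 [(526, 71, 50, 27), (520, 61, 49, 58), (520, 50, 44, 76), (513, 45, 46, 61)]
266 [(528, 70, 41, 125), (517, 64, 45, 110), (510, 58, 47, 72), (507, 49, 44, 72)]
```

{"fn": "apply_moves", "kwargs": {"rows": [[0,0,4,0,0,0],[0,0,4,0,0,0],[0,0,0,0,0,0],[0,0,0,0,0,0],[0,0,0,0,0,0]]}}

```text
time: 7.5
tool_pos: [536.7, 52.3, 44.0]
tcp_rot: [180.0, -0.0, 85.8]
ft_force: [-1.2, -0.2, 0.5]
finger_gap: 29.8
grip_force: 0.0
```

Run:
```python
from h import *
im2,d=snap('scene','s4.png');X=cloud('scene',d)
b=cv2.imread('pics/s4.png')
f=lambda i:np.clip(255*(cv2.resize(i[205:280,270:350],(640,600),interpolation=cv2.INTER_CUBIC)/255.)**.45,0,255).astype(np.uint8)
cv2.imwrite('pics/c6.png',f(b))
s=sense();print(s['finger_gap'],s['tool_pos'],s['ft_force'],s['joint_pos'])
for v in range(246,262,2):
    print(v,[tuple(X[v,u].round().astype(int).tolist())+(int(im2[v,u].mean()),) for u in (313,317,320,323)])
```

```text
29.765747667046977 [536.66796818  52.3167188   43.96708954] [1.08248548 0.37073084 0.70273583] [1.18039758e-01 5.34369421e+00 1.03874604e+02 1.65955290e-03
 7.07649419e+01 4.30148762e+00]
246 [(546, 55, 97, 19), (513, 66, 124, 25), (500, 66, 132, 24), (487, 65, 141, 20)]
248 [(553, 51, 83, 20), (516, 64, 114, 79), (510, 57, 114, 21), (490, 63, 130, 25)]
250 [(580, 31, 47, 81), (516, 64, 107, 87), (507, 60, 110, 20), (509, 48, 102, 19)]
252 [(544, 57, 76, 43), (513, 66, 102, 78), (507, 60, 103, 32), (507, 49, 97, 23)]
254 [(534, 64, 79, 14), (516, 64, 91, 84), (503, 63, 100, 24), (514, 44, 82, 37)]
256 [(528, 69, 78, 12), (521, 61, 79, 55), (528, 44, 65, 64), (528, 33, 60, 15)]
258 [(529, 68, 69, 18), (533, 52, 58, 14), (531, 42, 54, 14), (529, 32, 51, 14)]
260 [(530, 68, 62, 13), (533, 51, 51, 10), (531, 42, 47, 14), (531, 31, 41, 28)]
```

View pics/c6.png

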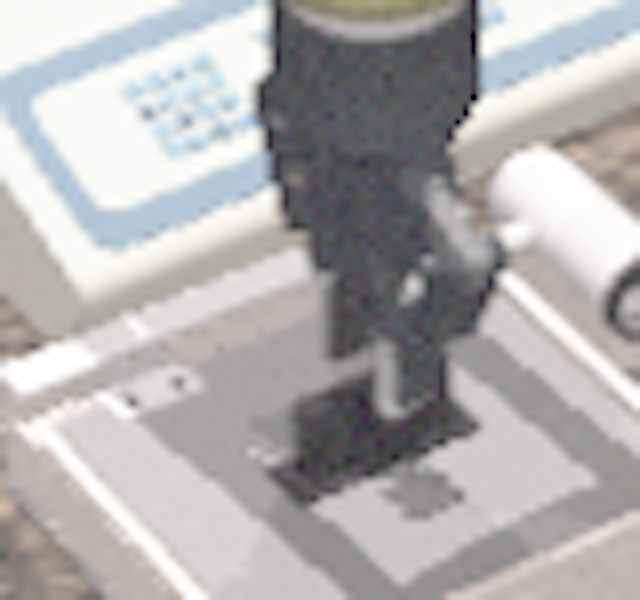

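{"fn": "apply_moves", "kwargs": {"rows": [[0,0,4,0,0,0],[0,0,4,0,0,0],[0,0,4,0,0,0],[0,0,4,0,0,0],[0,0,0,0,0,0]]}}

```text
time: 8.18
tool_pos: [536.1, 52.3, 27.2]
tcp_rot: [-179.9, 0.0, 85.8]
ft_force: [-0.8, 0.1, -0.2]
finger_gap: 30.1
grip_force: 0.0
```

{"fn": "apply_moves", "kwargs": {"rows": [[0,0,0,0,0,0],[0,0,0,0,0,0],[0,0,0,0,0,0],[0,0,0,0,0,0],[0,0,0,0,0,0]], "fingers": 5, "grip_force": 20}}

```text
time: 8.8
tool_pos: [536.7, 52.3, 28.0]
tcp_rot: [180.0, -0.0, 85.8]
ft_force: [-0.2, -0.2, 1.6]
finger_gap: 11.4
grip_force: 23.7
```

{"fn": "apply_moves", "kwargs": {"rows": [[0,0,0,0,0,0],[0,0,0,0,0,0],[0,0,2,0,0,0],[0,0,2,0,0,0],[0,0,2,0,0,0]], "fingers": 18}}

```text
time: 9.43
tool_pos: [536.4, 52.3, 21.5]
tcp_rot: [-180.0, 0.0, 85.8]
ft_force: [-0.6, 0.3, 0.3]
finger_gap: 18.2
grip_force: 0.0
```

Run:
```python
from h import *
b,d=snap('scene','s5.png')
f=lambda i:np.clip(255*(cv2.resize(i[205:280,270:350],(640,600),interpolation=cv2.INTER_CUBIC)/255.)**.45,0,255).astype(np.uint8)
cv2.imwrite('pics/c7.png',f(b)[:,:,::-1]);print(sense()['tool_pos'])
for z in (51,56,61,66): print(z,(proj('scene',[524,60,z])-[270,205])*8)
```

```text
[536.21262811  52.31084795  21.24603635]
51 [372.07641312 461.35419856]
56 [371.9844861  450.90863309]
61 [371.89222613 440.4252337 ]
66 [371.79963138 429.90379446]
```

View pics/c7.png

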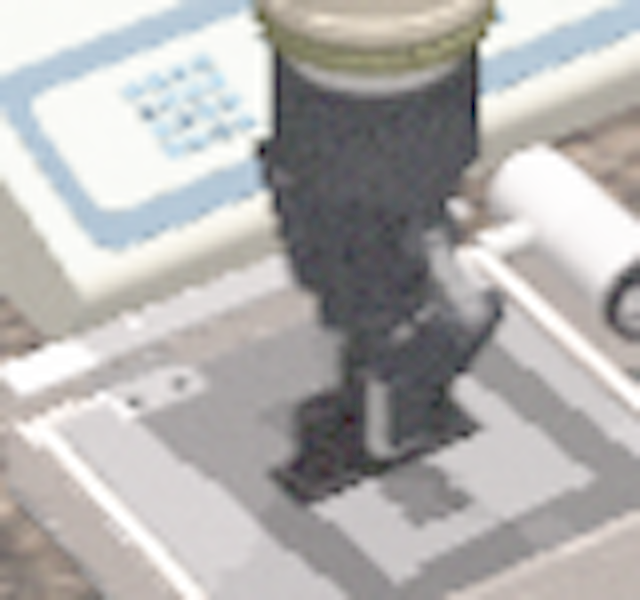

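{"fn": "apply_moves", "kwargs": {"rows": [[0,0,-26,0,0,0],[0,0,-26,0,0,0],[0,0,-26,0,0,0],[0,0,-26,0,0,0],[0,0,-26,0,0,0]]}}

```text
time: 10.1
tool_pos: [536.4, 52.3, 152.6]
tcp_rot: [-180.0, 0.0, 85.8]
ft_force: [0.0, 0.1, 0.3]
finger_gap: 18.2
grip_force: 0.0
```

```bash
cat > tip.py <<'E'
from h import *
def tip():
    print(sense()['tool_pos'].round(1),sense()['tcp_rot'].round(1))
    for cam in ('scene','top'):
        im,d=snap(cam);X=cloud(cam,d)
        m=(d>0)&(X[...,2]>110)&(X[...,2]<400)&(abs(X[...,0]-536)<80)&(abs(X[...,1]-52)<60)
        n,l,stt,_=cv2.connectedComponentsWithStats(m.astype(np.uint8))
        i=1+stt[1:,4].argmax();p=X[l==i]
        print(cam,len(p))
        for z in range(140,300,10):
            q=p[(p[:,2]>=z)&(p[:,2]<z+10)]
            if len(q)>2: print(z,len(q),np.percentile(q[:,:2],[5,50,95],axis=0).round().astype(int).tolist())
tip()
E
python3 tip.py
```

```text
[536.4  52.3 152.6] [-180.     0.    85.8]
scene 1502
180 5 [[522, 54], [530, 57], [546, 60]]
190 26 [[515, 49], [536, 58], [550, 64]]
200 40 [[512, 49], [519, 59], [549, 65]]
210 35 [[512, 49], [523, 57], [551, 63]]
220 28 [[512, 50], [544, 59], [557, 63]]
230 46 [[497, 49], [542, 62], [572, 67]]
240 61 [[489, 46], [514, 62], [579, 67]]
250 67 [[483, 49], [520, 61], [582, 69]]
260 82 [[480, 50], [518, 63], [588, 70]]
270 84 [[472, 51], [518, 62], [590, 71]]
280 98 [[471, 48], [496, 62], [590, 71]]
290 85 [[483, 50], [508, 63], [547, 71]]
top 276
240 8 [[511, 41], [516, 60], [522, 64]]
250 5 [[505, 41], [509, 57], [520, 65]]
260 5 [[517, 37], [518, 40], [520, 68]]
270 7 [[502, 38], [519, 44], [520, 68]]
280 23 [[479, 43], [486, 59], [518, 68]]
290 27 [[478, 47], [486, 56], [500, 65]]
```

{"fn": "apply_moves", "kwargs": {"rows": [[0,0,0,0.15,0,0],[0,0,0,0.15,0,0],[0,0,0,0.15,0,0],[0,0,0,0,0,0],[0,0,0,0,0,0]]}}

```text
time: 10.82
tool_pos: [536.3, 52.3, 150.9]
tcp_rot: [-154.2, 0.0, 85.8]
ft_force: [-1.0, -0.5, 0.1]
finger_gap: 18.1
grip_force: 0.0
```

```bash
python3 tip.py
```

```text
[536.3  52.3 150.9] [-154.2    0.    85.8]
scene 1542
180 17 [[540, 49], [562, 56], [570, 61]]
190 29 [[535, 46], [541, 58], [572, 63]]
200 52 [[535, 45], [548, 57], [585, 62]]
210 60 [[538, 46], [564, 57], [604, 62]]
220 56 [[542, 45], [577, 57], [613, 63]]
230 33 [[543, 50], [582, 61], [601, 64]]
240 65 [[534, 42], [556, 59], [597, 65]]
250 65 [[534, 44], [562, 61], [603, 66]]
260 76 [[532, 45], [565, 61], [609, 67]]
270 74 [[532, 44], [569, 60], [608, 68]]
280 78 [[531, 44], [568, 59], [611, 67]]
290 103 [[531, 42], [554, 55], [593, 63]]Traceback (most recent call last):
  File "tip.py", line 13, in <module>
    tip()
    ~~~^^
  File "tip.py", line 8, in tip
    i=1+stt[1:,4].argmax();p=X[l==i]
        ~~~~~~~~~~~~~~~~^^
ValueError: attempt to get argmax of an empty sequence
```

{"fn": "apply_moves", "kwargs": {"rows": [[0,0,0,-0.15,0,0],[0,0,0,-0.15,0,0],[0,0,0,-0.15,0,0],[0,0,10,0,0,0],[0,0,20,0,0,0]], "fingers": 30}}

```text
time: 11.55
tool_pos: [538.1, 52.4, 124.2]
tcp_rot: [179.7, -0.0, 85.8]
ft_force: [-0.0, 0.3, 0.5]
finger_gap: 30.1
grip_force: 0.0
```

{"fn": "apply_moves", "kwargs": {"rows": [[0,0,25,0,0,0],[0,0,25,0,0,0],[0,0,25,0,0,0],[0,0,15,0,0,0],[0,0,10,0,0,0]]}}

```text
time: 12.18
tool_pos: [536.5, 52.2, 20.4]
tcp_rot: [-179.9, 0.0, 85.8]
ft_force: [0.2, 0.7, 0.4]
finger_gap: 30.1
grip_force: 0.0
```

{"fn": "apply_moves", "kwargs": {"rows": [[0,0,0,0,0,0],[0,0,0,0,0,0],[0,0,0,0,0,0],[0,0,0,0,0,0],[0,0,0,0,0,0]], "fingers": 4, "grip_force": 70}}

```text
time: 12.8
tool_pos: [536.6, 52.3, 22.0]
tcp_rot: [180.0, -0.0, 85.8]
ft_force: [-0.1, 0.4, -2.7]
finger_gap: 10.4
grip_force: 71.9
```

```bash
cat >> h.py <<'E'
YAW=-4.2;O=np.array([536.5,52.4,0]);GH=12.   # tip height above cover underside in the grip
RZ=Ro.from_euler('z',YAW,degrees=True);DN=Ro.from_euler('xyz',[180,0,90],degrees=True)
def tcp_of(tip,R,D=31): return np.array(tip)+D*R.apply([0,0,1])
def cov(x,y,z,tilt,gx=0.,D=31,O=O,RZ=RZ):
    """TCP pose for cover origin at local x,y,z with tilt (front up)"""
    Rc=RZ*Ro.from_euler('y',tilt,degrees=True);tip=O+RZ.apply([x,y,z])+Rc.apply([gx,0,GH]);R=Rc*DN
    return tcp_of(tip,R,D).tolist(),R.as_euler('xyz',degrees=True).tolist()
def piv(px,pz,tilt):
    """cover origin so that tab tip is at local px,pz"""
    t=np.radians(tilt);return px-96*np.cos(t),0,pz+96*np.sin(t)
E
python3 - <<'E'
from h import *
s=sense();print(s['tool_pos'],s['tcp_rot'],s['finger_gap'],s['ft_force'])
print(cov(0,0,40,0))
p,R=st();Rc=R*DN.inv()
# relative path in local frame using actual start
dz=p[2]-cov(0,0,40,0)[0][2];dx=(RZ.inv().apply(p-np.array(cov(0,0,40,0)[0])));print('off',dx)
def w(px,pz,t,n): 
    q,e=cov(*piv(px,pz,t),t);return (np.array(q)+RZ.apply(dx),e,n)
plan([w(96,42,0,3),w(96,42,20,7)]+[w(61,55,20,6),w(40,150,20,4)])
E
```

```text
[536.59629231  52.309794    22.00401293] [ 1.79981876e+02 -1.12923506e-03  8.58161006e+01] 10.369979451692332 [-0.10028749  0.40426095 -2.73864856]
([536.5, 52.4, 20.999999999999993], [180.0, 0.0, 85.8])
off [ 0.10264023 -0.08291147  1.00401293]
[[0, 0, -0.5, 0, 0, 0], [0, 0, -0.5, 0, 0, 0], [0, 0, -1, 0, 0, 0], [0, 0, -5, 0.05, 0, 0], [0, -0.5, -5, 0.05, 0, 0]]
[[0, -0.5, -5, 0.05, 0, 0], [0, -1, -4.5, 0.05, 0, 0], [0, -1, -4.5, 0.05, 0, 0], [0, -1, -4.5, 0.05, 0, 0], [0, -1.5, -5, 0.049, 0, 0]]
[[0, -6.5, 0, 0, 0, 0], [0, -6, 0, 0, 0, 0], [0, -6.5, 0, 0, 0, 0], [0, -6, 0, 0, 0, 0], [0, -6.5, 0, 0, 0, 0]]
[[0, -6, 0, 0, 0, 0], [0, -13, -20.5, 0, 0, 0], [0, -13, -20.5, 0, 0, 0], [0, -13, -20.5, 0, 0, 0], [0, -13, -20.5, 0, 0, 0]]
end [480.2  56.4 165.7] [-160.    -0.    85.8]
```

{"fn": "apply_moves", "kwargs": {"rows": [[0,0,-0.5,0,0,0],[0,0,-0.5,0,0,0],[0,0,-1,0,0,0],[0,0,-5,0.05,0,0],[0,-0.5,-5,0.05,0,0]]}}

```text
time: 13.42
tool_pos: [536.2, 52.4, 34.2]
tcp_rot: [-174.2, -0.0, 85.8]
ft_force: [1.3, -0.2, -2.6]
finger_gap: 10.7
grip_force: 72.0
```

{"fn": "apply_moves", "kwargs": {"rows": [[0,-0.5,-5,0.05,0,0],[0,-1,-4.5,0.05,0,0],[0,-1,-4.5,0.05,0,0],[0,-1,-4.5,0.05,0,0],[0,-1.5,-5,0.049,0,0]]}}

```text
time: 14.05
tool_pos: [536.4, 52.3, 58.0]
tcp_rot: [-159.9, -0.0, 85.8]
ft_force: [-0.5, 0.1, -3.3]
finger_gap: 10.5
grip_force: 72.1
```

```bash
cat > cv.py <<'E'
from h import *
# tilt/pose of the cover: fit plane to its points in scene view
def coverplane(cam='scene'):
    im,d=snap(cam);X=cloud(cam,d);r=models.cut_out('cover',cam)
    if not r: print('none');return
    p=X[r[0]['pixels']&(d>0)];p=p[p[:,2]<400]
    best=None;rng=np.random.default_rng(0)
    for _ in range(300):
        a=p[rng.choice(len(p),3,False)];n=np.cross(a[1]-a[0],a[2]-a[0]);L=np.linalg.norm(n)
        if L<500 or abs(n[2]/L)<.7: continue
        n=n/L*np.sign(n[2]);m=abs((p-a[0])@n)<3
        if best is None or m.sum()>best[0]: best=(m.sum(),m)
    q=p[best[1]];c=q.mean(0);n=np.linalg.svd(q-c)[2][2];n*=np.sign(n[2]);l=RZ.inv().apply(n)
    print(cam,r[0]['confidence'],len(p),len(q),'normal local',l.round(3),'tiltfrontup',np.degrees(np.arctan2(-l[0]*-1,l[2])).round(1),'c',c.round(),rect(q),np.percentile(q[:,2],[2,98]).round())
if __name__=='__main__':
    s=sense();print(s['time'],s['tool_pos'].round(1),s['finger_gap'].round(1),s['ft_force'].round(1));coverplane()
E
python3 cv.py
```

```text
Traceback (most recent call last):
  File "cv.py", line 16, in <module>
    s=sense();print(s['time'],s['tool_pos'].round(1),s['finger_gap'].round(1),s['ft_force'].round(1));coverplane()
                                                     ^^^^^^^^^^^^^^^^^^^^^
AttributeError: 'float' object has no attribute 'round'
```

{"fn": "apply_moves", "kwargs": {"rows": [[0,-6.5,0,0,0,0],[0,-6,0,0,0,0],[0,-6.5,0,0,0,0],[0,-6,0,0,0,0],[0,-6.5,0,0,0,0]]}}

```text
time: 14.68
tool_pos: [506.0, 54.6, 69.0]
tcp_rot: [-160.0, -0.0, 85.8]
ft_force: [-0.2, -0.7, -3.7]
finger_gap: 10.5
grip_force: 72.1
```

```bash
sed -i "s/s\['finger_gap'\].round(1)/round(s['finger_gap'],1)/" cv.py; python3 cv.py
```

```text
14.675 [506.   54.6  69. ] 10.5 [-0.2 -0.7 -3.7]
scene 0.63 3317 659 normal local [ 0.089 -0.02   0.996] tiltfrontup 5.1 c [504.  32.   7.] ([521.7, 18.1], [165.6, 271.7], -4.0) [ 1. 16.]
```

Run:
```python
from h import *
p,R=st()
Y=82.1
plan([(p+[-15,0,60],R.as_euler('xyz',degrees=True),3),([500,54,190],[180,0,85.8],4),([508,-322,190],[180,0,Y],13),([508,-322,30],[180,0,Y],6),([508,-322,-8],[180,0,Y],4)])
```

```text
[[-0.5, -11.5, -17, 0, 0, 0], [-0.5, -11.5, -17, 0, 0, 0], [0, -11.5, -17.5, 0, 0, 0], [0, -3, -15, -0.087, 0, 0], [0, -2, -15, -0.087, 0, 0]]
[[0, -0.5, -15.5, -0.087, 0, 0], [0, 1, -15.5, -0.088, 0, 0], [-29, 2.5, 0, 0, 0, 0.005], [-29, 3, 0, 0, 0, 0.005], [-28.5, 3, 0, 0, 0, 0.005]]
[[-28.5, 3, 0, 0, 0, 0.005], [-29, 3.5, 0, 0, 0, 0.005], [-28.5, 3.5, 0, 0, 0, 0.005], [-28.5, 3.5, 0, 0, 0, 0.005], [-28.5, 3.5, 0, 0, 0, 0.005]]
[[-29, 4, 0, 0, 0, 0.005], [-28.5, 4, 0, 0, 0, 0.005], [-28.5, 4, 0, 0, 0, 0.005], [-29, 4.5, 0, 0, 0, 0.005], [-28.5, 4.5, 0, 0, 0, 0.005]]
[[0, 0, 26.5, 0, 0, 0], [0, 0, 26.5, 0, 0, 0], [0, 0, 27, 0, 0, 0], [0, 0, 26.5, 0, 0, 0], [0, 0, 27, 0, 0, 0]]
[[0, 0, 26.5, 0, 0, 0], [0, 0, 9.5, 0, 0, 0], [0, 0, 9.5, 0, 0, 0], [0, 0, 9.5, 0, 0, 0], [0, 0, 9.5, 0, 0, 0]]
end [ 508.  -321.8   -7.9] [180.   -0.   82.1]
```

{"fn": "apply_moves", "kwargs": {"rows": [[-0.5,-11.5,-17,0,0,0],[-0.5,-11.5,-17,0,0,0],[0,-11.5,-17.5,0,0,0],[0,-3,-15,-0.087,0,0],[0,-2,-15,-0.087,0,0]]}}

```text
time: 15.4
tool_pos: [496.5, 54.2, 161.0]
tcp_rot: [-170.2, -0.0, 85.8]
ft_force: [-0.7, 0.4, -3.3]
finger_gap: 10.4
grip_force: 72.1
```

{"fn": "apply_moves", "kwargs": {"rows": [[0,-0.5,-15.5,-0.087,0,0],[0,1,-15.5,-0.088,0,0],[-29,2.5,0,0,0,0.005],[-29,3,0,0,0,0.005],[-28.5,3,0,0,0,0.005]]}}

```text
time: 16.02
tool_pos: [502.0, -33.7, 191.3]
tcp_rot: [179.9, 0.0, 85.0]
ft_force: [0.4, 0.4, -2.7]
finger_gap: 10.5
grip_force: 72.1
```

{"fn": "apply_moves", "kwargs": {"rows": [[-28.5,3,0,0,0,0.005],[-29,3.5,0,0,0,0.005],[-28.5,3.5,0,0,0,0.005],[-28.5,3.5,0,0,0,0.005],[-28.5,3.5,0,0,0,0.005]]}}

```text
time: 16.65
tool_pos: [505.0, -177.8, 191.2]
tcp_rot: [179.9, 0.0, 83.5]
ft_force: [-0.6, -0.3, -3.8]
finger_gap: 11.0
grip_force: 44.4
```

{"fn": "apply_moves", "kwargs": {"rows": [[-29,4,0,0,0,0.005],[-28.5,4,0,0,0,0.005],[-28.5,4,0,0,0,0.005],[-29,4.5,0,0,0,0.005],[-28.5,4.5,0,0,0,0.005]]}}

```text
time: 17.27
tool_pos: [508.2, -322.8, 191.2]
tcp_rot: [180.0, 0.0, 82.1]
ft_force: [0.8, -0.4, -3.8]
finger_gap: 10.4
grip_force: 73.2
```

{"fn": "apply_moves", "kwargs": {"rows": [[0,0,26.5,0,0,0],[0,0,26.5,0,0,0],[0,0,27,0,0,0],[0,0,26.5,0,0,0],[0,0,27,0,0,0]]}}

```text
time: 17.9
tool_pos: [508.6, -322.0, 56.9]
tcp_rot: [180.0, 0.0, 82.1]
ft_force: [-0.0, -0.2, -3.1]
finger_gap: 10.6
grip_force: 73.4
```

{"fn": "apply_moves", "kwargs": {"rows": [[0,0,26.5,0,0,0],[0,0,9.5,0,0,0],[0,0,9.5,0,0,0],[0,0,7,0,0,0],[0,0,5,0,0,0]]}}

```text
time: 18.52
tool_pos: [508.7, -322.2, -1.0]
tcp_rot: [180.0, 0.0, 82.1]
ft_force: [0.3, 0.2, -3.3]
finger_gap: 10.4
grip_force: 73.2
```

Run:
```python
from h import *
s=sense();print(s['tool_pos'],s['tcp_rot'],s['ft_force'],s['finger_gap'])
im2,d=snap('scene','s6.png');im,d=snap('top','t6.png')
a=cv2.resize(im2[170:330,220:500],(700,400));b=cv2.resize(im[200:320,220:500],(466,200))
c=np.zeros((600,700,3),np.uint8);c[:400]=a;c[400:,:466]=b;cv2.imwrite('pics/c8.png',c[:,:,::-1])
```

```text
[ 508.74291673 -322.22536922   -0.9724223 ] [1.79957437e+02 2.37462977e-02 8.20878492e+01] [ 0.2910845   0.2376965  -3.33569046] 10.361802701168285
```

View pics/c8.png

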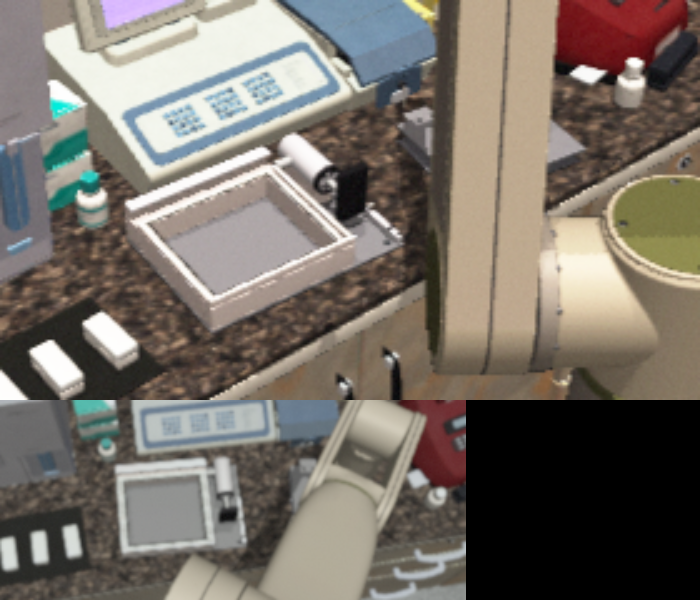

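{"fn": "apply_moves", "kwargs": {"rows": [[0,0,4,0,0,0],[0,0,4,0,0,0],[0,0,4,0,0,0],[0,0,2,0,0,0],[0,0,0,0,0,0]]}}

```text
time: 19.25
tool_pos: [508.2, -321.8, -15.6]
tcp_rot: [-180.0, -0.0, 82.1]
ft_force: [-0.1, 0.4, -3.2]
finger_gap: 10.5
grip_force: 73.3
```

{"fn": "apply_moves", "kwargs": {"rows": [[0,0,1,0,0,0],[0,0,0,0,0,0],[0,0,0,0,0,0],[0,0,0,0,0,0],[0,0,0,0,0,0]]}}

```text
time: 19.88
tool_pos: [508.4, -322.0, -16.3]
tcp_rot: [180.0, 0.0, 82.1]
ft_force: [-0.5, -0.5, -3.8]
finger_gap: 10.7
grip_force: 73.3
```

{"fn": "apply_moves", "kwargs": {"rows": [[0,0,1,0,0,0],[0,0,0,0,0,0],[0,0,0,0,0,0],[0,0,0,0,0,0],[0,0,0,0,0,0]]}}

```text
time: 20.5
tool_pos: [508.5, -322.0, -16.6]
tcp_rot: [180.0, 0.0, 82.1]
ft_force: [-3.0, 2.2, 5.1]
finger_gap: 10.2
grip_force: 74.4
```

{"fn": "apply_moves", "kwargs": {"rows": [[0,0,1,0,0,0],[0,0,0,0,0,0],[0,0,0,0,0,0],[0,0,0,0,0,0],[0,0,0,0,0,0]]}}

```text
time: 21.12
tool_pos: [508.5, -322.0, -16.6]
tcp_rot: [180.0, 0.0, 82.1]
ft_force: [-7.4, 5.5, 14.6]
finger_gap: 10.1
grip_force: 75.9
```

Run:
```python
from h import *
plan([([508.5,-322,120],[180,0,82.1],5),([505,-200,140],[180,0,100],3),([503,150,140],[180,0,165],9),([502.8,259.8,100],[180,0,183.5],3),([502.8,259.8,-27],[180,0,183.5],5)],(np.array([508.5,-322,-16.6]),Ro.from_euler('xyz',[180,0,82.1],degrees=True)))
```

```text
[[0, 0, -27.5, 0, 0, 0], [0, 0, -27.5, 0, 0, 0], [0, 0, -27, 0, 0, 0], [0, 0, -27.5, 0, 0, 0], [0, 0, -27, 0, 0, 0]]
[[40, -6.5, -6.5, 0, 0, -0.104], [40.5, -2.5, -7, 0, 0, -0.104], [41, 1.5, -6.5, 0, 0, -0.104], [38.5, 6.5, 0, 0, 0, -0.126], [37, 11.5, 0, 0, 0, -0.126]]
[[35.5, 16, 0, 0, 0, -0.126], [33, 20, 0, 0, 0, -0.126], [30.5, 24, 0, 0, 0, -0.126], [27, 28, 0, 0, 0, -0.126], [23.5, 31, 0, 0, 0, -0.126]]
[[19.5, 34, 0, 0, 0, -0.126], [15, 35.5, 0, 0, 0, -0.127], [9.5, 35.5, 13.5, 0, 0, -0.108], [5.5, 36, 13, 0, 0, -0.107], [2, 37, 13.5, 0, 0, -0.108]]
[[0, 0, 25.5, 0, 0, 0], [0, 0, 25.5, 0, 0, 0], [0, 0, 25.5, 0, 0, 0], [0, 0, 25, 0, 0, 0], [0, 0, 25.5, 0, 0, 0]]
end [502.8 260.  -27.1] [-180.     0.  -176.5]
```

{"fn": "apply_moves", "kwargs": {"rows": [[0,0,0,0,0,0],[0,0,0,0,0,0],[0,0,0,0,0,0],[0,0,-15,0,0,0],[0,0,-20,0,0,0]], "fingers": 36}}

```text
time: 21.75
tool_pos: [508.2, -321.8, 17.6]
tcp_rot: [-180.0, -0.0, 82.1]
ft_force: [-0.1, -0.2, -0.0]
finger_gap: 35.7
grip_force: 0.0
```

{"fn": "apply_moves", "kwargs": {"rows": [[0,0,-21,0,0,0],[0,0,-21,0,0,0],[0,0,-21,0,0,0],[0,0,-20,0,0,0],[0,0,-20,0,0,0]], "fingers": 50}}

```text
time: 22.38
tool_pos: [508.4, -321.9, 121.0]
tcp_rot: [180.0, 0.0, 82.1]
ft_force: [-0.3, -1.0, 0.2]
finger_gap: 50.0
grip_force: 0.0
```

{"fn": "apply_moves", "kwargs": {"rows": [[40,-6.5,-6.5,0,0,-0.104],[40.5,-2.5,-7,0,0,-0.104],[41,1.5,-6.5,0,0,-0.104],[38.5,6.5,0,0,0,-0.126],[37,11.5,0,0,0,-0.126]]}}

```text
time: 23.0
tool_pos: [504.7, -120.8, 140.5]
tcp_rot: [180.0, 0.0, 114.6]
ft_force: [0.4, 0.6, -0.0]
finger_gap: 49.8
grip_force: 0.0
```

{"fn": "apply_moves", "kwargs": {"rows": [[35.5,16,0,0,0,-0.126],[33,20,0,0,0,-0.126],[30.5,24,0,0,0,-0.126],[27,28,0,0,0,-0.126],[23.5,31,0,0,0,-0.126]]}}

```text
time: 23.62
tool_pos: [503.5, 73.3, 140.3]
tcp_rot: [180.0, 0.0, 150.7]
ft_force: [0.9, -0.0, 0.5]
finger_gap: 49.9
grip_force: 0.0
```

{"fn": "apply_moves", "kwargs": {"rows": [[19.5,34,0,0,0,-0.126],[15,35.5,0,0,0,-0.127],[9.5,35.5,13.5,0,0,-0.108],[5.5,36,13,0,0,-0.107],[2,37,13.5,0,0,-0.108]]}}

```text
time: 24.25
tool_pos: [502.8, 261.3, 100.0]
tcp_rot: [180.0, 0.0, -176.3]
ft_force: [-0.1, -1.2, -0.6]
finger_gap: 50.0
grip_force: 0.0
```

```bash
cat > bx.py <<'E'
from h import *
s=sense();print(s['time'],s['tool_pos'].round(1),s['tcp_rot'].round(1))
for cam in ('top','scene'):
    print(cam,boxes(cam))
E
python3 bx.py
```

```text
24.25 [502.8 261.3 100. ] [ 180.     0.  -176.3]
top [(([498.2, 396.6], [28.4, 68.0], -88.3), [496.4, 396.8, 27.6], 126), (([494.1, 461.5], [28.9, 67.0], 89.3), [493.0, 461.8, 28.1], 136), (([490.0, 335.0], [19.1, 42.0], -85.4), [482.3, 336.9, 27.0], 45), (([456.6, 604.9], [24.8, 59.6], 25.6), [456.9, 605.5, 26.3], 101)]
scene [(([501.5, 259.7], [30.7, 67.0], -87.1), [505.7, 261.1, 27.2], 145), (([499.3, 330.3], [31.4, 72.4], 86.3), [495.6, 331.3, 26.8], 211), (([493.8, 397.3], [29.7, 71.7], -89.3), [491.7, 398.0, 26.7], 218), (([492.0, 461.9], [29.9, 70.2], 87.2), [489.7, 462.2, 26.7], 240), (([456.9, 604.4], [33.2, 66.5], 20.8), [454.9, 604.1, 25.0], 240)]
```

{"fn": "apply_moves", "kwargs": {"rows": [[0,0,28,0,0,0],[0,0,28,0,0,0],[0,0,28,0,0,0],[0,0,25,0,0,0],[0,0,18,0,0,0]]}}

```text
time: 24.98
tool_pos: [502.6, 259.5, -28.0]
tcp_rot: [-180.0, -0.0, -176.5]
ft_force: [0.0, -0.2, 0.7]
finger_gap: 50.1
grip_force: 0.0
```

{"fn": "apply_moves", "kwargs": {"rows": [[0,0,0,0,0,0],[0,0,0,0,0,0],[0,0,0,0,0,0],[0,0,0,0,0,0],[0,0,0,0,0,0]], "fingers": 20, "grip_force": 50}}

```text
time: 25.6
tool_pos: [503.0, 260.2, -26.9]
tcp_rot: [180.0, 0.0, -176.5]
ft_force: [-0.9, 0.3, -1.2]
finger_gap: 27.9
grip_force: 54.6
```

{"fn": "apply_moves", "kwargs": {"rows": [[0,0,-10,0,0,0],[0,0,-30,0,0,0],[0,0,-30,0,0,0],[0,0,-30,0,0,0],[0,0,-30,0,0,0]]}}

```text
time: 26.22
tool_pos: [502.9, 260.1, 104.5]
tcp_rot: [180.0, 0.0, -176.5]
ft_force: [-0.5, -0.6, -0.6]
finger_gap: 28.2
grip_force: 54.6
```

```bash
cat >> h.py <<'E'
def loc(x,y,z): return (O+RZ.apply([x,y,z])).tolist()
E
python3 - <<'E'
from h import *
s=sense();print(s['finger_gap'],s['ft_force'])
E=[180,0,85.8]
plan([(loc(31,40,100),E,13),(loc(31,40,10),E,5),(loc(31,40,-20),E,7)])
E
```

```text
28.15651294140268 [-0.49436524 -0.56718639 -0.62404684]
[[-4.5, -13.5, 0.5, 0, 0, 0.131], [-6, -12.5, 0.5, 0, 0, 0.131], [-7.5, -12, 0.5, 0, 0, 0.131], [-9, -10.5, 0.5, 0, 0, 0.131], [-10.5, -9.5, 0.5, 0, 0, 0.131]]
[[-11.5, -8, 0, 0, 0, 0.131], [-12.5, -6.5, 0.5, 0, 0, 0.131], [-13.5, -4.5, 0, 0, 0, 0.131], [-14, -3, 0.5, 0, 0, 0.131], [-14, -1, 0, 0, 0, 0.132]]
[[-14, 1, 0.5, 0, 0, 0.131], [-13.5, 2.5, 0, 0, 0, 0.132], [-13.5, 4.5, 0.5, 0.001, 0, 0.131], [0, 0, 18, 0, 0, 0], [0, 0, 18, 0, 0, 0]]
[[0, 0, 18, 0, 0, 0], [0, 0, 18, 0, 0, 0], [0, 0, 18, 0, 0, 0], [0, 0, 4.5, 0, 0, 0], [0, 0, 4, 0, 0, 0]]
[[0, 0, 4.5, 0, 0, 0], [0, 0, 4, 0, 0, 0], [0, 0, 4.5, 0, 0, 0], [0, 0, 4, 0, 0, 0], [0, 0, 4.5, 0, 0, 0]]
end [570.1  90.  -20. ] [-180.    -0.    85.8]
```

{"fn": "apply_moves", "kwargs": {"rows": [[-4.5,-13.5,0.5,0,0,0.131],[-6,-12.5,0.5,0,0,0.131],[-7.5,-12,0.5,0,0,0.131],[-9,-10.5,0.5,0,0,0.131],[-10.5,-9.5,0.5,0,0,0.131]]}}

```text
time: 26.85
tool_pos: [528.7, 194.3, 101.0]
tcp_rot: [180.0, 0.0, 145.7]
ft_force: [-0.6, 0.2, -0.9]
finger_gap: 27.9
grip_force: 54.7
```

{"fn": "apply_moves", "kwargs": {"rows": [[-11.5,-8,0,0,0,0.131],[-12.5,-6.5,0.5,0,0,0.131],[-13.5,-4.5,0,0,0,0.131],[-14,-3,0.5,0,0,0.131],[-14,-1,0,0,0,0.132]]}}

```text
time: 27.48
tool_pos: [554.7, 128.5, 100.0]
tcp_rot: [180.0, 0.0, 108.1]
ft_force: [0.5, 0.6, -0.8]
finger_gap: 27.4
grip_force: 54.7
```

{"fn": "apply_moves", "kwargs": {"rows": [[-14,1,0.5,0,0,0.131],[-13.5,2.5,0,0,0,0.132],[-13.5,4.5,0.5,0,0,0.131],[0,0,18,0,0,0],[0,0,18,0,0,0]]}}

```text
time: 28.1
tool_pos: [569.6, 90.3, 60.9]
tcp_rot: [-180.0, -0.0, 86.0]
ft_force: [-0.3, -0.4, -1.9]
finger_gap: 27.8
grip_force: 54.7
```

{"fn": "apply_moves", "kwargs": {"rows": [[0,0,18,0,0,0],[0,0,18,0,0,0],[0,0,12,0,0,0],[0,0,8,0,0,0],[0,0,5,0,0,0]]}}

```text
time: 28.72
tool_pos: [570.2, 90.0, 0.9]
tcp_rot: [180.0, -0.0, 85.8]
ft_force: [-0.2, 1.1, -0.6]
finger_gap: 27.8
grip_force: 54.7
```

{"fn": "apply_moves", "kwargs": {"rows": [[0,0,5,0,0,0],[0,0,5,0,0,0],[0,0,5,0,0,0],[0,0,5,0,0,0],[0,0,2,0,0,0]]}}

```text
time: 29.35
tool_pos: [569.8, 89.9, -21.3]
tcp_rot: [-180.0, 0.0, 85.8]
ft_force: [0.3, 0.1, -0.5]
finger_gap: 27.9
grip_force: 54.7
```

Run:
```python
from h import *
s=sense();print(s['tool_pos'],s['tcp_rot'],s['ft_force'],s['finger_gap'])
im2,d=snap('scene','s7.png')
cv2.imwrite('pics/c9.png',cv2.resize(im2[200:310,230:380],(750,550),interpolation=cv2.INTER_CUBIC)[:,:,::-1])
```

```text
[569.7774398   89.91915324 -21.31586479] [-1.79965994e+02  3.76744320e-03  8.58179419e+01] [ 0.31595007  0.08328639 -0.48179524] 27.860923054281503
```

View pics/c9.png

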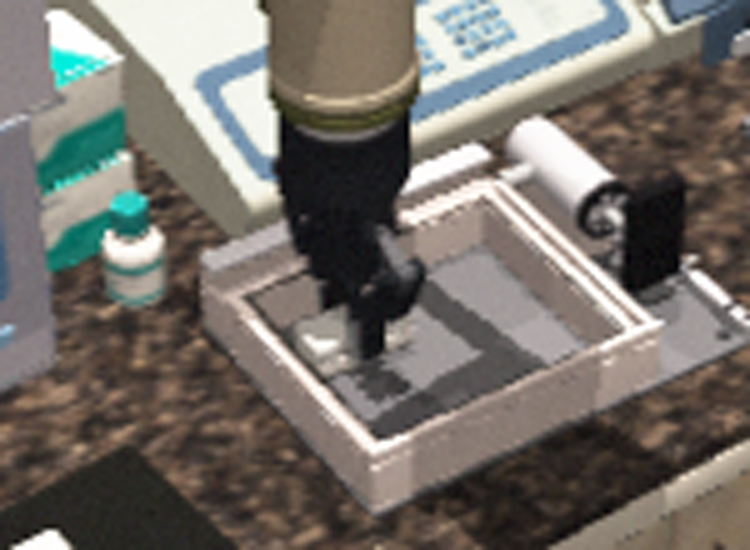

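{"fn": "apply_moves", "kwargs": {"rows": [[0,0,1,0,0,0],[0,0,0,0,0,0],[0,0,0,0,0,0],[0,0,0,0,0,0],[0,0,0,0,0,0]]}}

```text
time: 30.02
tool_pos: [570.1, 89.9, -21.8]
tcp_rot: [180.0, -0.0, 85.8]
ft_force: [-0.2, 0.1, -1.2]
finger_gap: 27.7
grip_force: 54.7
```

{"fn": "apply_moves", "kwargs": {"rows": [[0,0,0,0,0,0],[0,0,0,0,0,0],[0,0,-10,0,0,0],[0,0,-20,0,0,0],[0,0,-30,0,0,0]], "fingers": 37}}

```text
time: 30.65
tool_pos: [569.7, 89.9, 39.5]
tcp_rot: [-180.0, 0.0, 85.8]
ft_force: [0.5, 0.7, 1.4]
finger_gap: 36.8
grip_force: 0.0
```

Run:
```python
from h import *
plan([([560,120,100],[180,0,95],3),([500.5,330.2,90],[180,0,179.3],12),([500.5,330.2,-27],[180,0,179.3],5)])
```

```text
[[10, -4, -20, 0, 0, -0.053], [10, -3.5, -20.5, 0, 0, -0.054], [10, -3, -20, -0.001, 0, -0.053], [18, -3.5, 1, 0, 0, -0.123], [18, -1, 1, 0, 0, -0.123]]
[[18, 1, 1, 0, 0, -0.123], [18, 3.5, 1, 0, 0, -0.123], [17.5, 5.5, 0.5, 0, 0, -0.122], [16.5, 7.5, 1, 0, 0, -0.123], [15.5, 9.5, 0.5, 0, 0, -0.122]]
[[14.5, 11, 1, 0, 0, -0.123], [12.5, 13, 0.5, 0, 0, -0.122], [11, 14.5, 1, 0, 0, -0.123], [9.5, 15.5, 0.5, 0, 0, -0.122], [7.5, 17, 1, 0, 0, -0.123]]
[[0, 0, 23.5, 0, 0, 0], [0, 0, 23.5, 0, 0, 0], [0, 0, 23.5, 0, 0, 0], [0, 0, 23, 0, 0, 0], [0, 0, 23.5, 0, 0, 0]]
end [500.4 330.4 -27. ] [180.    0.  179.3]
```

{"fn": "apply_moves", "kwargs": {"rows": [[10,-4,-20,0,0,-0.053],[10,-3.5,-20.5,0,0,-0.054],[10,-3,-20,0,0,-0.053],[18,-3.5,1,0,0,-0.123],[18,-1,1,0,0,-0.123]], "fingers": 50}}

```text
time: 31.28
tool_pos: [550.1, 156.4, 97.6]
tcp_rot: [180.0, -0.0, 109.4]
ft_force: [-1.2, -0.9, 0.4]
finger_gap: 50.1
grip_force: 0.0
```

{"fn": "apply_moves", "kwargs": {"rows": [[18,1,1,0,0,-0.123],[18,3.5,1,0,0,-0.123],[17.5,5.5,0.5,0,0,-0.122],[16.5,7.5,1,0,0,-0.123],[15.5,9.5,0.5,0,0,-0.122]]}}

```text
time: 31.9
tool_pos: [525.1, 244.0, 93.0]
tcp_rot: [-180.0, -0.0, 144.6]
ft_force: [0.7, -0.8, 0.0]
finger_gap: 50.0
grip_force: 0.0
```

{"fn": "apply_moves", "kwargs": {"rows": [[14.5,11,1,0,0,-0.123],[12.5,13,0.5,0,0,-0.122],[11,14.5,1,0,0,-0.123],[9.5,15.5,0.5,0,0,-0.122],[7.5,17,1,0,0,-0.123]]}}

```text
time: 32.52
tool_pos: [499.8, 331.5, 89.0]
tcp_rot: [-180.0, -0.0, 179.7]
ft_force: [0.3, 0.1, 0.3]
finger_gap: 50.2
grip_force: 0.0
```

```bash
python3 bx.py
python3 - <<'E'
from h import *
im,d=snap('scene','s8.png');X=cloud('scene',d);Xl=RZ.inv().apply((X-O).reshape(-1,3)).reshape(X.shape)
m=(d>0)&(abs(Xl[...,0])<68)&(abs(Xl[...,1])<78)&(X[...,2]>22)&(X[...,2]<38)&(im.min(-1)>150)
print('in chamber',m.sum(),np.percentile(Xl[m],[5,50,95],axis=0).round())
r=models.place_of('cover','scene');print([(x['xyz'].round() if hasattr(x['xyz'],'round') else x['xyz'],x['confidence']) for x in r])
E
```

```text
32.525 [499.8 331.5  89. ] [-180.    -0.   179.7]
top [(([494.2, 460.4], [29.2, 65.7], 86.4), [494.5, 460.1, 27.9], 141), (([456.9, 604.1], [23.7, 59.3], 24.8), [456.4, 604.3, 26.1], 96)]
scene [(([498.3, 330.4], [30.1, 69.4], 86.8), [503.0, 333.6, 26.6], 161), (([495.4, 397.4], [30.2, 74.4], -87.6), [492.3, 398.5, 26.6], 220), (([490.3, 462.5], [29.4, 70.4], 89.4), [488.9, 462.1, 26.7], 237), (([455.5, 605.5], [32.1, 68.5], 22.9), [453.8, 604.6, 25.1], 240)]
in chamber 175 [[13.  8. 25.]
 [26. 39. 31.]
 [41. 67. 35.]]
[([508.7, -320.2, 0.5], 0.75)]
```

{"fn": "apply_moves", "kwargs": {"rows": [[0,0,26,0,0,0],[0,0,26,0,0,0],[0,0,26,0,0,0],[0,0,22,0,0,0],[0,0,17,0,0,0]]}}

```text
time: 33.35
tool_pos: [500.4, 329.6, -29.3]
tcp_rot: [-180.0, -0.0, 179.2]
ft_force: [-0.4, 0.0, 0.5]
finger_gap: 50.0
grip_force: 0.0
```

{"fn": "apply_moves", "kwargs": {"rows": [[0,0,0,0,0,0],[0,0,0,0,0,0],[0,0,0,0,0,0],[0,0,0,0,0,0],[0,0,0,0,0,0]], "fingers": 20}}

```text
time: 33.98
tool_pos: [500.8, 330.6, -28.0]
tcp_rot: [180.0, 0.0, 179.3]
ft_force: [0.7, 0.2, -0.6]
finger_gap: 27.5
grip_force: 54.7
```

{"fn": "apply_moves", "kwargs": {"rows": [[0,0,-10,0,0,0],[0,0,-30,0,0,0],[0,0,-30,0,0,0],[0,0,-30,0,0,0],[0,0,-30,0,0,0]]}}

```text
time: 34.6
tool_pos: [500.7, 330.5, 103.5]
tcp_rot: [180.0, 0.0, 179.3]
ft_force: [0.3, 0.2, -0.9]
finger_gap: 28.0
grip_force: 54.7
```

Run:
```python
from h import *
s=sense();print(s['finger_gap'],s['ft_force'])
E=[180,0,85.8]
plan([(loc(31,-40,100),E,15),(loc(31,-40,0),E,5),(loc(31,-40,-23),E,5)])
```

```text
27.983578363258754 [ 0.31452003  0.23664482 -0.89331357]
[[-4.5, -21.5, 0, 0, 0, 0.109], [-7, -20.5, 0, 0, 0, 0.109], [-9, -20, 0.5, 0, 0, 0.109], [-11, -18.5, 0, 0, 0, 0.109], [-13, -17.5, 0.5, 0, 0, 0.109]]
[[-15, -16, 0, 0, 0, 0.109], [-16.5, -14, 0.5, 0, 0, 0.109], [-18, -12.5, 0, 0, 0, 0.109], [-19, -10, 0.5, 0, 0, 0.109], [-20, -8, 0, 0, 0, 0.109]]
[[-21, -6, 0.5, 0, 0, 0.108], [-21.5, -3.5, 0, 0, 0, 0.109], [-22, -1, 0.5, 0, 0, 0.108], [-22, 1, 0, 0, 0, 0.109], [-21.5, 3.5, 0.5, 0.001, 0, 0.108]]
[[0, 0, 20, 0, 0, 0], [0, 0, 20, 0, 0, 0], [0, 0, 20, 0, 0, 0], [0, 0, 20, 0, 0, 0], [0, 0, 20, 0, 0, 0]]
[[0, 0, 4.5, 0, 0, 0], [0, 0, 4.5, 0, 0, 0], [0, 0, 4.5, 0, 0, 0], [0, 0, 4.5, 0, 0, 0], [0, 0, 5, 0, 0, 0]]
end [564.6  10.1 -23. ] [-180.    -0.    85.8]
```

{"fn": "apply_moves", "kwargs": {"rows": [[-4.5,-21.5,0,0,0,0.109],[-7,-20.5,0,0,0,0.109],[-9,-20,0.5,0,0,0.109],[-11,-18.5,0,0,0,0.109],[-13,-17.5,0.5,0,0,0.109]]}}

```text
time: 35.22
tool_pos: [522.2, 223.1, 101.6]
tcp_rot: [180.0, 0.0, 147.9]
ft_force: [-0.5, -0.7, -1.5]
finger_gap: 27.6
grip_force: 54.8
```

{"fn": "apply_moves", "kwargs": {"rows": [[-15,-16,0,0,0,0.109],[-16.5,-14,0.5,0,0,0.109],[-18,-12.5,0,0,0,0.109],[-19,-10,0.5,0,0,0.109],[-20,-8,0,0,0,0.109]]}}

```text
time: 35.85
tool_pos: [543.4, 116.6, 100.5]
tcp_rot: [180.0, 0.0, 116.7]
ft_force: [0.4, 1.0, -0.4]
finger_gap: 27.6
grip_force: 54.8
```

{"fn": "apply_moves", "kwargs": {"rows": [[-21,-6,0.5,0,0,0.108],[-21.5,-3.5,0,0,0,0.109],[-22,-1,0.5,0,0,0.108],[-22,1,0,0,0,0.109],[-21.5,3.5,0.5,0,0,0.108]]}}

```text
time: 36.48
tool_pos: [564.9, 9.2, 99.1]
tcp_rot: [179.9, -0.0, 85.6]
ft_force: [-0.2, 0.3, -0.1]
finger_gap: 27.9
grip_force: 54.8
```

{"fn": "apply_moves", "kwargs": {"rows": [[0,0,20,0,0,0],[0,0,20,0,0,0],[0,0,20,0,0,0],[0,0,20,0,0,0],[0,0,20,0,0,0]]}}

```text
time: 37.1
tool_pos: [564.1, 10.4, -3.6]
tcp_rot: [-180.0, -0.0, 85.9]
ft_force: [-0.5, -0.1, 0.3]
finger_gap: 28.0
grip_force: 54.8
```

{"fn": "apply_moves", "kwargs": {"rows": [[0,0,6,0,0,0],[0,0,6,0,0,0],[0,0,6,0,0,0],[0,0,5,0,0,0],[0,0,0,0,0,0]]}}

```text
time: 37.72
tool_pos: [565.0, 9.9, -24.6]
tcp_rot: [180.0, 0.0, 85.8]
ft_force: [0.4, 0.1, -1.6]
finger_gap: 28.0
grip_force: 54.8
```

{"fn": "apply_moves", "kwargs": {"rows": [[0,0,0,0,0,0],[0,0,0,0,0,0],[0,0,-10,0,0,0],[0,0,-20,0,0,0],[0,0,-30,0,0,0]], "fingers": 37}}

```text
time: 38.35
tool_pos: [564.2, 10.0, 36.5]
tcp_rot: [-180.0, -0.0, 85.8]
ft_force: [0.1, -0.6, -0.7]
finger_gap: 37.0
grip_force: 0.0
```

Run:
```python
from h import *
plan([(loc(20,-20,95),[180,0,92],3),([496.2,397.2,90],[180,0,182],17)])
```

```text
[[7, -3.5, -19.5, 0, 0, -0.036], [7, -3.5, -19.5, 0, 0, -0.036], [6.5, -3, -19.5, -0.001, 0, -0.036], [21.5, -2.5, 0.5, 0, 0, -0.092], [22, -0.5, 0.5, 0, 0, -0.092]]
[[22, 1.5, 0.5, 0, 0, -0.092], [21.5, 3.5, 0.5, 0, 0, -0.092], [21, 5, 0, 0, 0, -0.093], [20.5, 7, 0.5, 0, 0, -0.092], [20, 9, 0, 0, 0, -0.093]]
[[19, 11, 0.5, 0, 0, -0.092], [18, 12.5, 0, 0, 0, -0.093], [16.5, 14, 0.5, 0, 0, -0.092], [15, 15.5, 0, 0, 0, -0.093], [14, 17, 0.5, 0, 0, -0.092]]
[[12, 18, 0, 0, 0, -0.093], [10.5, 19.5, 0.5, 0, 0, -0.092], [8.5, 20, 0, 0, 0, -0.093], [6.5, 21, 0.5, 0, 0, -0.092], [5, 21.5, 0, 0, 0, -0.093]]
end [496.  397.4  90. ] [ 180.    0. -178.]
```

{"fn": "apply_moves", "kwargs": {"rows": [[7,-3.5,-19.5,0,0,-0.036],[7,-3.5,-19.5,0,0,-0.036],[6.5,-3,-19.5,0,0,-0.036],[21.5,-2.5,0.5,0,0,-0.092],[22,-0.5,0.5,0,0,-0.092]], "fingers": 50}}

```text
time: 38.98
tool_pos: [548.6, 74.8, 93.5]
tcp_rot: [180.0, 0.0, 102.8]
ft_force: [-0.0, -0.5, 0.4]
finger_gap: 50.1
grip_force: 0.0
```

{"fn": "apply_moves", "kwargs": {"rows": [[22,1.5,0.5,0,0,-0.092],[21.5,3.5,0.5,0,0,-0.092],[21,5,0,0,0,-0.093],[20.5,7,0.5,0,0,-0.092],[20,9,0,0,0,-0.093]]}}

```text
time: 39.6
tool_pos: [530.7, 182.6, 91.5]
tcp_rot: [-180.0, -0.0, 129.3]
ft_force: [1.2, -1.4, -0.1]
finger_gap: 49.9
grip_force: 0.0
```

{"fn": "apply_moves", "kwargs": {"rows": [[19,11,0.5,0,0,-0.092],[18,12.5,0,0,0,-0.093],[16.5,14,0.5,0,0,-0.092],[15,15.5,0,0,0,-0.093],[14,17,0.5,0,0,-0.092]]}}

```text
time: 40.22
tool_pos: [513.1, 290.2, 90.0]
tcp_rot: [-180.0, -0.0, 155.8]
ft_force: [0.3, -0.3, 0.4]
finger_gap: 50.1
grip_force: 0.0
```

{"fn": "apply_moves", "kwargs": {"rows": [[12,18,0,0,0,-0.093],[10.5,19.5,0.5,0,0,-0.092],[8.5,20,0,0,0,-0.093],[6.5,21,0.5,0,0,-0.092],[5,21.5,0,0,0,-0.093]]}}

```text
time: 40.85
tool_pos: [495.5, 398.3, 88.9]
tcp_rot: [-180.0, -0.0, -177.7]
ft_force: [-0.0, 0.1, -0.3]
finger_gap: 49.9
grip_force: 0.0
```

```bash
cat > ch.py <<'E'
from h import *
for cam in ('scene','top'):
    im,d=snap(cam);X=cloud(cam,d);Xl=RZ.inv().apply((X-O).reshape(-1,3)).reshape(X.shape)
    m=((d>0)&(abs(Xl[...,0])<70)&(abs(Xl[...,1])<80)&(X[...,2]>24)&(X[...,2]<38)&(im.min(-1)>150)).astype(np.uint8)
    n,l,s,_=cv2.connectedComponentsWithStats(m)
    print(cam,[(rect(Xl[l==i]),int(s[i,4])) for i in range(1,n) if s[i,4]>25])
    r=models.place_of('cover',cam);print([(np.round(x['xyz']).tolist(),round(x['confidence'],2)) for x in r][:2])
E
python3 bx.py;python3 ch.py
```

```text
40.85 [495.5 398.3  88.9] [-180.    -0.  -177.7]
top [(([457.7, 605.3], [22.0, 57.7], 23.9), [457.5, 603.5, 26.1], 88)]
scene [(([495.2, 397.6], [27.8, 70.3], 89.8), [496.4, 399.8, 26.7], 187), (([489.5, 462.0], [30.6, 71.0], 87.1), [487.5, 463.4, 26.1], 235), (([454.6, 604.5], [31.7, 66.8], 26.1), [455.2, 604.5, 24.9], 238)]
scene [(([26.8, -43.3], [41.3, 69.0], -2.0), 162), (([26.6, 37.7], [34.9, 69.0], -2.9), 172)]
[([508.0, -321.0, 0.0], 0.82), ([699.0, 156.0, 1.0], 0.44)]
top [(([32.3, -42.5], [31.1, 63.9], -2.4), 136), (([31.4, 36.5], [30.6, 67.3], -0.3), 141)]
[([514.0, -319.0, 4.0], 0.58), ([494.0, 464.0, -0.0], 0.27)]
```

{"fn": "apply_moves", "kwargs": {"rows": [[0,0,26,0,0,0],[0,0,26,0,0,0],[0,0,26,0,0,0],[0,0,22,0,0,0],[0,0,17,0,0,0]]}}

```text
time: 41.78
tool_pos: [496.2, 396.8, -29.5]
tcp_rot: [-180.0, -0.0, -178.0]
ft_force: [-1.0, 0.5, 0.9]
finger_gap: 50.3
grip_force: 0.0
```

{"fn": "apply_moves", "kwargs": {"rows": [[0,0,0,0,0,0],[0,0,0,0,0,0],[0,0,0,0,0,0],[0,0,0,0,0,0],[0,0,0,0,0,0]], "fingers": 20}}

```text
time: 42.4
tool_pos: [496.6, 397.6, -27.9]
tcp_rot: [180.0, 0.0, -178.0]
ft_force: [0.3, -0.5, -0.1]
finger_gap: 28.2
grip_force: 54.9
```

{"fn": "apply_moves", "kwargs": {"rows": [[0,0,-10,0,0,0],[0,0,-30,0,0,0],[0,0,-30,0,0,0],[0,0,-30,0,0,0],[0,0,-30,0,0,0]]}}

```text
time: 43.02
tool_pos: [496.4, 397.5, 103.6]
tcp_rot: [180.0, 0.0, -178.0]
ft_force: [-0.0, -0.5, -0.6]
finger_gap: 27.7
grip_force: 54.9
```

Run:
```python
from h import *
s=sense();print(s['finger_gap'],s['ft_force'])
E=[180,0,85.8]
plan([(loc(-31,41,100),E,15),(loc(-31,41,0),E,5),(loc(-31,41,-23),E,5)])
```

```text
27.74644141177117 [-0.01789768 -0.53248991 -0.62665357]
[[0, -20, 0, 0, 0, 0.112], [-2.5, -20, 0, 0, 0, 0.112], [-4.5, -19.5, 0.5, 0, 0, 0.112], [-6.5, -19, 0, 0, 0, 0.112], [-9, -18, 0.5, 0, 0, 0.112]]
[[-11, -17, 0, 0, 0, 0.112], [-12.5, -15.5, 0.5, 0, 0, 0.112], [-14.5, -14.5, 0, 0, 0, 0.112], [-16, -12.5, 0.5, 0, 0, 0.112], [-17, -10.5, 0, 0, 0, 0.112]]
[[-18, -9, 0.5, 0, 0, 0.112], [-19, -6.5, 0, 0, 0, 0.112], [-19.5, -4.5, 0.5, 0, 0, 0.112], [-20, -2, 0, 0, 0, 0.112], [-20.5, 0, 0.5, 0.001, 0, 0.111]]
[[0, 0, 20, 0, 0, 0], [0, 0, 20, 0, 0, 0], [0, 0, 20, 0, 0, 0], [0, 0, 20, 0, 0, 0], [0, 0, 20, 0, 0, 0]]
[[0, 0, 4.5, 0, 0, 0], [0, 0, 4.5, 0, 0, 0], [0, 0, 4.5, 0, 0, 0], [0, 0, 4.5, 0, 0, 0], [0, 0, 5, 0, 0, 0]]
end [508.7  95.7 -23. ] [-180.    -0.    85.8]
```

{"fn": "apply_moves", "kwargs": {"rows": [[0,-20,0,0,0,0.112],[-2.5,-20,0,0,0,0.112],[-4.5,-19.5,0.5,0,0,0.112],[-6.5,-19,0,0,0,0.112],[-9,-18,0.5,0,0,0.112]]}}

```text
time: 43.65
tool_pos: [500.6, 296.6, 101.6]
tcp_rot: [180.0, 0.0, 149.7]
ft_force: [0.3, -0.3, -1.3]
finger_gap: 28.1
grip_force: 55.0
```

{"fn": "apply_moves", "kwargs": {"rows": [[-11,-17,0,0,0,0.112],[-12.5,-15.5,0.5,0,0,0.112],[-14.5,-14.5,0,0,0,0.112],[-16,-12.5,0.5,0,0,0.112],[-17,-10.5,0,0,0,0.112]]}}

```text
time: 44.28
tool_pos: [505.0, 195.7, 100.5]
tcp_rot: [180.0, 0.0, 117.6]
ft_force: [0.1, -0.4, -0.6]
finger_gap: 27.8
grip_force: 55.0
```

{"fn": "apply_moves", "kwargs": {"rows": [[-18,-9,0.5,0,0,0.112],[-19,-6.5,0,0,0,0.112],[-19.5,-4.5,0.5,0,0,0.112],[-20,-2,0,0,0,0.112],[-20.5,0,0.5,0,0,0.111]]}}

```text
time: 44.9
tool_pos: [508.9, 94.9, 99.1]
tcp_rot: [179.9, -0.0, 85.6]
ft_force: [0.8, 0.4, -0.9]
finger_gap: 28.0
grip_force: 55.0
```

{"fn": "apply_moves", "kwargs": {"rows": [[0,0,20,0,0,0],[0,0,20,0,0,0],[0,0,20,0,0,0],[0,0,20,0,0,0],[0,0,20,0,0,0]]}}

```text
time: 45.52
tool_pos: [509.1, 95.6, -1.5]
tcp_rot: [179.9, -0.0, 85.8]
ft_force: [0.1, 0.2, -0.5]
finger_gap: 27.7
grip_force: 55.0
```

{"fn": "apply_moves", "kwargs": {"rows": [[0,0,6,0,0,0],[0,0,6,0,0,0],[0,0,6,0,0,0],[0,0,5,0,0,0],[0,0,0,0,0,0]]}}

```text
time: 46.15
tool_pos: [508.8, 95.5, -24.8]
tcp_rot: [180.0, -0.0, 85.8]
ft_force: [-0.1, -0.4, 0.3]
finger_gap: 27.8
grip_force: 55.0
```

{"fn": "apply_moves", "kwargs": {"rows": [[0,0,0,0,0,0],[0,0,0,0,0,0],[0,0,-10,0,0,0],[0,0,-20,0,0,0],[0,0,-30,0,0,0]], "fingers": 37}}

```text
time: 46.78
tool_pos: [507.8, 95.5, 35.6]
tcp_rot: [-179.9, 0.0, 85.8]
ft_force: [0.1, 0.1, -0.0]
finger_gap: 37.0
grip_force: 0.0
```

Run:
```python
from h import *
plan([(loc(-31,60,95),[180,0,92],3),([492.2,461.7,90],[180,0,177.7],17)])
```

```text
[[6.5, 0, -20, -0.001, 0, -0.036], [6.5, 0.5, -19.5, 0, 0, -0.036], [6, 1, -20, -0.001, 0, -0.036], [20.5, -0.5, 0.5, 0, 0, -0.088], [20.5, 1.5, 0.5, 0, 0, -0.088]]
[[20, 3.5, 0.5, 0, 0, -0.088], [20, 5, 0.5, 0, 0, -0.088], [19.5, 6.5, 0, 0, 0, -0.088], [18.5, 8.5, 0.5, 0, 0, -0.088], [18, 10, 0, 0, 0, -0.088]]
[[17, 11.5, 0.5, 0, 0, -0.088], [16, 13, 0, 0, 0, -0.088], [14.5, 14.5, 0.5, 0, 0, -0.088], [13, 15.5, 0, 0, 0, -0.088], [12, 16.5, 0.5, 0, 0, -0.088]]
[[10.5, 17.5, 0, 0, 0, -0.088], [8.5, 18.5, 0.5, 0, 0, -0.088], [7, 19, 0, 0, 0, -0.088], [5.5, 20, 0.5, 0, 0, -0.088], [3.5, 20, 0, 0, 0, -0.088]]
end [492.3 461.8  90.1] [-180.     0.   177.7]
```

{"fn": "apply_moves", "kwargs": {"rows": [[6.5,0,-20,0,0,-0.036],[6.5,0.5,-19.5,0,0,-0.036],[6,1,-20,0,0,-0.036],[20.5,-0.5,0.5,0,0,-0.088],[20.5,1.5,0.5,0,0,-0.088]], "fingers": 50}}

```text
time: 47.4
tool_pos: [509.2, 156.0, 95.1]
tcp_rot: [179.9, -0.0, 102.2]
ft_force: [-0.2, -0.4, -0.3]
finger_gap: 49.6
grip_force: 0.0
```

{"fn": "apply_moves", "kwargs": {"rows": [[20,3.5,0.5,0,0,-0.088],[20,5,0.5,0,0,-0.088],[19.5,6.5,0,0,0,-0.088],[18.5,8.5,0.5,0,0,-0.088],[18,10,0,0,0,-0.088]]}}

```text
time: 48.02
tool_pos: [503.5, 258.5, 93.0]
tcp_rot: [180.0, 0.0, 127.5]
ft_force: [0.3, -0.1, -1.1]
finger_gap: 50.1
grip_force: 0.0
```

{"fn": "apply_moves", "kwargs": {"rows": [[17,11.5,0.5,0,0,-0.088],[16,13,0,0,0,-0.088],[14.5,14.5,0.5,0,0,-0.088],[13,15.5,0,0,0,-0.088],[12,16.5,0.5,0,0,-0.088]]}}

```text
time: 48.65
tool_pos: [498.2, 360.7, 91.6]
tcp_rot: [180.0, 0.0, 152.7]
ft_force: [-0.0, 0.6, -0.6]
finger_gap: 49.9
grip_force: 0.0
```

{"fn": "apply_moves", "kwargs": {"rows": [[10.5,17.5,0,0,0,-0.088],[8.5,18.5,0.5,0,0,-0.088],[7,19,0,0,0,-0.088],[5.5,20,0.5,0,0,-0.088],[3.5,20,0,0,0,-0.088]]}}

```text
time: 49.28
tool_pos: [493.0, 462.6, 90.5]
tcp_rot: [180.0, 0.0, 177.9]
ft_force: [0.8, 0.4, 0.3]
finger_gap: 50.0
grip_force: 0.0
```

```bash
python3 bx.py;python3 ch.py
```

```text
49.275 [493.  462.6  90.5] [180.    0.  177.9]
top [(([456.5, 603.9], [21.2, 60.6], 21.9), [457.4, 605.4, 25.8], 91)]
scene [(([491.5, 461.5], [29.2, 71.9], 87.3), [487.8, 462.8, 26.4], 216), (([455.1, 604.8], [30.7, 64.9], 23.9), [454.4, 604.4, 25.1], 239)]
scene [(([27.9, -41.5], [34.6, 69.4], 0.5), 161), (([27.5, 38.7], [38.9, 69.4], -0.8), 168), (([-34.3, 37.2], [36.7, 70.9], -1.5), 188)]
[]
top [(([31.6, -43.2], [31.5, 66.3], -0.4), 134), (([31.1, 36.6], [31.2, 67.4], -0.0), 143), (([-29.2, 37.8], [31.6, 66.6], -0.6), 143)]
[([510.0, -316.0, 3.0], 0.83), ([499.0, -77.0, 96.0], 0.63)]
```

{"fn": "apply_moves", "kwargs": {"rows": [[0,0,26,0,0,0],[0,0,26,0,0,0],[0,0,26,0,0,0],[0,0,22,0,0,0],[0,0,17.5,0,0,0]]}}

```text
time: 50.2
tool_pos: [493.0, 461.2, -29.0]
tcp_rot: [-180.0, -0.0, 177.7]
ft_force: [0.4, 0.4, -0.6]
finger_gap: 49.9
grip_force: 0.0
```

{"fn": "apply_moves", "kwargs": {"rows": [[0,0,0,0,0,0],[0,0,0,0,0,0],[0,0,0,0,0,0],[0,0,0,0,0,0],[0,0,0,0,0,0]], "fingers": 20}}

```text
time: 50.82
tool_pos: [493.2, 462.1, -27.4]
tcp_rot: [180.0, 0.0, 177.7]
ft_force: [0.0, 0.3, -0.2]
finger_gap: 27.6
grip_force: 54.9
```

{"fn": "apply_moves", "kwargs": {"rows": [[0,0,-10,0,0,0],[0,0,-30,0,0,0],[0,0,-30,0,0,0],[0,0,-30,0,0,0],[0,0,-30,0,0,0]]}}

```text
time: 51.45
tool_pos: [493.1, 462.0, 104.1]
tcp_rot: [180.0, 0.0, 177.7]
ft_force: [1.2, -0.2, 0.0]
finger_gap: 28.0
grip_force: 54.9
```

Run:
```python
from h import *
s=sense();print(s['finger_gap'],s['ft_force'])
E=[180,0,85.8]
plan([(loc(-31,-40,100),E,15),(loc(-31,-40,0),E,5)])
```

```text
28.020257022365286 [ 1.23894622 -0.18063766  0.02960529]
[[-2, -30, 0.5, 0, 0, 0.107], [-5, -29.5, 0, 0, 0, 0.107], [-8, -28.5, 0.5, 0, 0, 0.107], [-11, -27.5, 0, 0, 0, 0.107], [-14, -26.5, 0.5, 0, 0, 0.107]]
[[-16.5, -24.5, 0, 0, 0, 0.107], [-19.5, -23, 0.5, 0, 0, 0.107], [-21.5, -20.5, 0, 0, 0, 0.107], [-23.5, -18, 0.5, 0, 0, 0.107], [-25.5, -15.5, 0, 0, 0, 0.107]]
[[-27, -12.5, 0.5, 0, 0, 0.107], [-28, -10, 0, 0, 0, 0.107], [-29, -6.5, 0.5, 0, 0, 0.107], [-30, -3.5, 0, 0, 0, 0.107], [-30, -0.5, 0.5, 0.001, -0.001, 0.106]]
[[0, 0, 20, 0, 0, 0], [0, 0, 20, 0, 0, 0], [0, 0, 20, 0, 0, 0], [0, 0, 20, 0, 0, 0], [0, 0, 20, 0, 0, 0]]
end [ 5.025e+02  1.460e+01 -1.000e-01] [-180.     0.    85.8]
```

{"fn": "apply_moves", "kwargs": {"rows": [[-2,-30,0.5,0,0,0.107],[-5,-29.5,0,0,0,0.107],[-8,-28.5,0.5,0,0,0.107],[-11,-27.5,0,0,0,0.107],[-14,-26.5,0.5,0,0,0.107]]}}

```text
time: 52.08
tool_pos: [496.4, 311.9, 101.7]
tcp_rot: [179.9, 0.0, 146.9]
ft_force: [0.2, -0.6, -0.7]
finger_gap: 27.9
grip_force: 55.0
```

{"fn": "apply_moves", "kwargs": {"rows": [[-16.5,-24.5,0,0,0,0.107],[-19.5,-23,0.5,0,0,0.107],[-21.5,-20.5,0,0,0,0.107],[-23.5,-18,0.5,0,0,0.107],[-25.5,-15.5,0,0,0,0.107]]}}

```text
time: 52.7
tool_pos: [499.5, 163.0, 100.6]
tcp_rot: [179.9, 0.0, 116.2]
ft_force: [0.4, 0.6, -1.2]
finger_gap: 28.3
grip_force: 55.0
```

{"fn": "apply_moves", "kwargs": {"rows": [[-27,-12.5,0.5,0,0,0.107],[-28,-10,0,0,0,0.107],[-29,-6.5,0.5,0,0,0.107],[-30,-3.5,0,0,0,0.107],[-30,-0.5,0.5,0,0,0.106]]}}

```text
time: 53.32
tool_pos: [502.7, 13.5, 99.2]
tcp_rot: [179.9, -0.0, 85.6]
ft_force: [0.8, -0.1, -1.0]
finger_gap: 27.8
grip_force: 55.0
```

{"fn": "apply_moves", "kwargs": {"rows": [[0,0,20,0,0,0],[0,0,20,0,0,0],[0,0,20,0,0,0],[0,0,20,0,0,0],[0,0,20,0,0,0]]}}

```text
time: 53.95
tool_pos: [503.0, 14.2, -1.2]
tcp_rot: [179.9, 0.0, 85.8]
ft_force: [-12.1, -16.1, 33.9]
finger_gap: 27.8
grip_force: 60.6
```

{"fn": "apply_moves", "kwargs": {"rows": [[0,0,6,0,0,0],[0,0,6,0,0,0],[0,0,6,0,0,0],[0,0,5,0,0,0],[0,0,0,0,0,0]]}}

```text
time: 54.58
tool_pos: [505.4, 11.4, -17.7]
tcp_rot: [179.8, 0.3, 85.9]
ft_force: [-28.5, -14.9, 59.9]
finger_gap: 27.9
grip_force: 79.0
```

{"fn": "apply_moves", "kwargs": {"rows": [[0,0,0,0,0,0],[0,0,0,0,0,0],[0,0,-10,0,0,0],[0,0,-20,0,0,0],[0,0,-30,0,0,0]], "fingers": 37}}

```text
time: 55.2
tool_pos: [501.2, 14.8, 35.1]
tcp_rot: [-179.8, -0.0, 85.8]
ft_force: [-0.2, 0.4, 0.0]
finger_gap: 37.2
grip_force: 0.0
```

```bash
python3 ch.py
python3 - <<'E'
from h import *
im,d=snap('top');X=cloud('top',d)
m=(d>0)&(X[...,2]>30)&(X[...,2]<50)&(im.max(-1)<90)&(abs(X[...,0]-508)<70)&(abs(X[...,1]+322)<80)
if m.sum()>5: print('handle',m.sum(),rect(X[m]),np.median(X[m],0))
m=(d>0)&(X[...,2]>3)&(X[...,2]<14)&(im.min(-1)<200)&(abs(X[...,0]-508)<130)&(abs(X[...,1]+322)<130)&(im.min(-1)>90);n,l,s,_=cv2.connectedComponentsWithStats(m.astype(np.uint8));i=1+s[1:,4].argmax();print('plate',s[i,4],rect(X[l==i]))
plan([(loc(-31,-40,110),[180,0,85.8],4),([508.5,-322,110],[180,0,82.1],10),([508.5,-322,-16.5],[180,0,82.1],6)])
E
```

```text
scene [(([28.8, -42.5], [33.8, 68.2], -2.9), 104), (([29.0, 38.7], [38.1, 65.6], -3.7), 164), (([-37.5, -69.9], [17.8, 32.9], 54.9), 33), (([-13.2, 18.2], [37.7, 65.3], -4.2), 160)]
[([506.0, -322.0, -1.0], 0.68)]
top [(([31.2, 45.7], [33.0, 49.3], 1.0), 100), (([-11.4, 34.5], [25.5, 31.7], 85.7), 61)]
[([507.0, -317.0, 2.0], 0.65)]
handle 52 ([508.4, -319.8], [13.7, 56.6], -4.7) [ 507.10444468 -319.39830319   41.65610425]
plate 1592 ([519.1, -321.8], [182.6, 188.4], -8.2)
[[0, 0, -19, 0, 0, 0], [0, 0, -18.5, 0, 0, 0], [0, 0, -19, 0, 0, 0], [0, 0.5, -18.5, 0, 0, 0.001], [-33.5, 3, 0, 0, 0, 0.006]]
[[-33.5, 3.5, 0, 0, 0, 0.006], [-33.5, 3.5, 0, 0, 0, 0.007], [-33.5, 3.5, 0, 0, 0, 0.006], [-33.5, 4, 0, 0, 0, 0.007], [-33.5, 4, 0, 0, 0, 0.006]]
[[-33.5, 4.5, 0, 0, 0, 0.007], [-33.5, 4.5, 0, 0, 0, 0.006], [-33, 4.5, 0, 0, 0, 0.007], [-33, 5, 0, 0, 0, 0.006], [0, 0, 21, 0, 0, 0]]
[[0, 0, 21, 0, 0, 0], [0, 0, 21, 0, 0, 0], [0, 0, 21, 0, 0, 0], [0, 0, 21, 0, 0, 0], [0, 0, 21.5, 0, 0, 0]]
end [ 508.3 -321.8  -16.6] [-180.     0.    82.1]
```

{"fn": "apply_moves", "kwargs": {"rows": [[0,0,-19,0,0,0],[0,0,-19,0,0,0],[0,0,-19,0,0,0],[-25,0,-19,0,0,0],[-40,0,-10,0,0,0]]}}

```text
time: 56.08
tool_pos: [497.8, -50.2, 122.1]
tcp_rot: [180.0, -0.0, 85.9]
ft_force: [1.4, -0.8, 0.3]
finger_gap: 37.1
grip_force: 0.0
```

{"fn": "apply_moves", "kwargs": {"rows": [[-40,0,0,0,0,0],[-40,0,0,0,0,0],[-20,0,0,0,0,0],[0,0,0,0,0,0],[0,0,0,0,0,0]]}}

```text
time: 56.7
tool_pos: [490.1, -149.4, 120.8]
tcp_rot: [-180.0, -0.0, 85.8]
ft_force: [-0.7, 0.0, -0.4]
finger_gap: 37.0
grip_force: 0.0
```

```bash
python3 ch.py
python3 - <<'E'
from h import *
im2,d=snap('scene','s9.png');im,_=snap('top','t9.png')
a=cv2.resize(im2[215:305,240:350],(489,400),interpolation=cv2.INTER_CUBIC);b=cv2.resize(im[220:300,275:360],(311,293),interpolation=cv2.INTER_CUBIC)
c=np.zeros((400,800,3),np.uint8);c[:,:489]=a;c[:293,489:]=b;cv2.imwrite('pics/c10.png',c[:,:,::-1])
X=cloud('scene',d);Xl=RZ.inv().apply((X-O).reshape(-1,3)).reshape(X.shape)
m=((d>0)&(abs(Xl[...,0])<75)&(abs(Xl[...,1])<85)&(X[...,2]>12)&(X[...,2]<120)&(im2.min(-1)>130))
q=Xl[m&(Xl[...,0]<12)];print(len(q),np.histogram(q[:,2],bins=range(10,80,5)))
E
```

```text
scene [(([30.2, -42.3], [39.4, 71.3], -1.1), 163), (([25.7, 37.0], [35.5, 69.1], 2.6), 169), (([-36.8, -54.1], [28.1, 53.7], 13.4), 48), (([-11.9, 17.0], [41.4, 69.0], 1.7), 178)]
[]
top [(([32.6, -43.3], [31.6, 66.6], -0.7), 137), (([32.3, 36.7], [31.7, 66.3], -3.6), 144), (([-11.4, 16.2], [31.7, 62.4], -2.6), 135), (([-27.0, -65.8], [25.6, 30.0], 84.7), 40)]
[]
517 (array([ 18,  30,  38, 103, 118,  76,  45,  50,  24,  14,   1,   0,   0]), array([10, 15, 20, 25, 30, 35, 40, 45, 50, 55, 60, 65, 70, 75]))
```

View pics/c10.png

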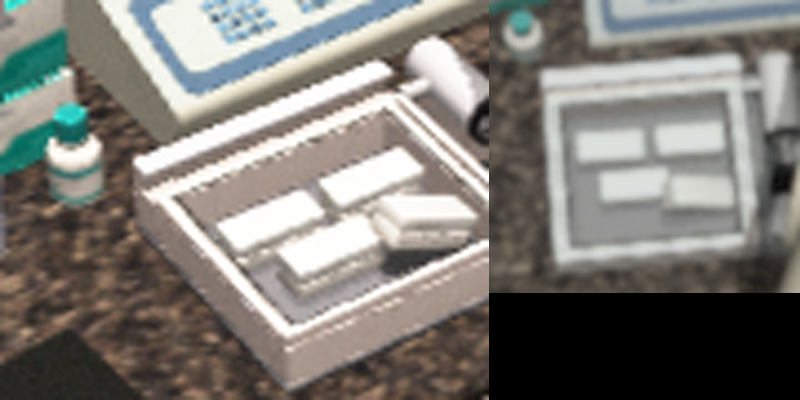

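Run:
```python
from h import *
for cam in ('scene','top'):
    im,d=snap(cam);X=cloud(cam,d);Xl=RZ.inv().apply((X-O).reshape(-1,3)).reshape(X.shape)
    m=((d>0)&(Xl[...,0]<8)&(Xl[...,0]>-68)&(Xl[...,1]>-80)&(Xl[...,1]<-8)&(X[...,2]>18)&(X[...,2]<70)&(im.min(-1)>150)).astype(np.uint8)
    n,l,s,_=cv2.connectedComponentsWithStats(m)
    for i in range(1,n):
        if s[i,4]>25:
            q=Xl[l==i];A=np.c_[q[:,:2],np.ones(len(q))];c=np.linalg.lstsq(A,q[:,2],rcond=None)[0]
            print(cam,s[i,4],rect(q),'z=',c.round(2),np.percentile(q,[3,50,97],axis=0).round().tolist(),'zc at med',(np.r_[np.median(q[:,:2],0),1]@c).round(1))
```

```text
scene 209 ([-23.6, -44.2], [49.9, 71.3], -0.8) z= [-0.07  0.19 45.75] [[-46.0, -75.0, 25.0], [-34.0, -31.0, 41.0], [-13.0, -10.0, 57.0]] zc at med 42.3
top 170 ([-23.8, -42.2], [42.1, 72.9], -6.5) z= [-0.25  0.25 47.74] [[-42.0, -77.0, 29.0], [-28.0, -44.0, 44.0], [-6.0, -11.0, 60.0]] zc at med 43.6
```

Run:
```python
from h import *
E=[180,0,85.8]
plan([(loc(-28,-43,110),E,5),(loc(-28,-43,15),E,5),(loc(-28,-43,-15),E,5)])
```

```text
[[32.5, 0.5, 2, 0, 0, 0], [32.5, 0.5, 2.5, 0, 0, 0], [32.5, 1, 2, 0, 0, 0], [32, 0.5, 2.5, 0, 0, 0], [32.5, 1, 2, 0, 0, 0.001]]
[[0, 0, 19, 0, 0, 0], [0, 0, 19, 0, 0, 0], [0, 0, 19, 0, 0, 0], [0, 0, 19, 0, 0, 0], [0, 0, 19, 0, 0, 0]]
[[0, 0, 6, 0, 0, 0], [0, 0, 6, 0, 0, 0], [0, 0, 6, 0, 0, 0], [0, 0, 6, 0, 0, 0], [0, 0, 6, 0, 0, 0]]
end [505.6  11.7 -14.8] [-180.    -0.    85.8]
```

{"fn": "apply_moves", "kwargs": {"rows": [[32.5,0.5,2,0,0,0],[32.5,0.5,2.5,0,0,0],[32.5,1,2,0,0,0],[32,0.5,2.5,0,0,0],[32.5,1,2,0,0,0]], "fingers": 42}}

```text
time: 57.72
tool_pos: [505.7, 12.4, 110.2]
tcp_rot: [180.0, 0.0, 85.8]
ft_force: [0.5, -0.2, -0.2]
finger_gap: 42.0
grip_force: 0.0
```

{"fn": "apply_moves", "kwargs": {"rows": [[0,0,19,0,0,0],[0,0,19,0,0,0],[0,0,19,0,0,0],[0,0,19,0,0,0],[0,0,19,0,0,0]]}}

```text
time: 58.35
tool_pos: [504.7, 10.1, 13.1]
tcp_rot: [-179.9, 0.0, 85.7]
ft_force: [0.4, 1.2, 0.6]
finger_gap: 41.7
grip_force: 0.0
```

{"fn": "apply_moves", "kwargs": {"rows": [[0,0,6,0,0,0],[0,0,6,0,0,0],[0,0,6,0,0,0],[0,0,6,0,0,0],[0,0,6,0,0,0]]}}

```text
time: 58.98
tool_pos: [505.9, 11.3, -14.9]
tcp_rot: [180.0, -0.0, 85.8]
ft_force: [-0.1, 0.2, 1.2]
finger_gap: 42.1
grip_force: 0.0
```

{"fn": "apply_moves", "kwargs": {"rows": [[0,0,0,0,0,0],[0,0,0,0,0,0],[0,0,0,0,0,0],[0,0,0,0,0,0],[0,0,0,0,0,0]], "fingers": 20, "grip_force": 25}}

```text
time: 59.6
tool_pos: [505.7, 11.3, -14.7]
tcp_rot: [180.0, -0.0, 85.8]
ft_force: [-0.3, 0.3, -0.9]
finger_gap: 28.5
grip_force: 29.4
```

{"fn": "apply_moves", "kwargs": {"rows": [[0,0,-10,0,0,0],[0,0,-25,0,0,0],[0,0,-30,0,0,0],[0,0,-30,0,0,0],[0,0,-25,0,0,0]]}}

```text
time: 60.22
tool_pos: [506.2, 11.2, 107.4]
tcp_rot: [179.9, -0.0, 85.8]
ft_force: [-0.4, -0.2, -0.5]
finger_gap: 28.2
grip_force: 29.3
```

```bash
python3 - <<'E'
from h import *
s=sense();print(s['finger_gap'],s['ft_force'])
E=[180,0,85.8]
plan([([500,300,105],E,10),([500,300,-10],E,5)])
E
python3 ch.py
```

```text
28.249053143859935 [-0.40940115 -0.1681643  -0.51649983]
[[29, -2.5, 0, 0, 0, 0], [28.5, -2.5, 0.5, 0, 0, 0], [29, -3, 0, 0, 0, 0], [28.5, -2.5, 0.5, 0, 0, 0], [29, -3, 0, 0, 0, 0]]
[[28.5, -2.5, 0.5, 0, 0, 0], [29, -3, 0, 0, 0, 0], [28.5, -2.5, 0.5, 0.001, 0, 0], [29, -3, 0, 0, 0, 0], [28.5, -2.5, 0.5, 0.001, 0, 0]]
[[0, 0, 23, 0, 0, 0], [0, 0, 23, 0, 0, 0], [0, 0, 23, 0, 0, 0], [0, 0, 23, 0, 0, 0], [0, 0, 23, 0, 0, 0]]
end [500.2 299.9 -10.2] [-180.    -0.    85.8]
scene [(([28.7, -43.5], [32.6, 65.7], 0.6), 133), (([26.4, 38.9], [34.5, 68.1], -0.5), 163), (([-14.3, 17.3], [35.2, 70.4], 1.7), 166)]
[([505.0, -321.0, -4.0], 0.68), ([566.0, 7.0, 3.0], 0.37)]
top [(([31.4, 43.5], [30.9, 52.7], -0.1), 114), (([-10.7, 32.5], [29.3, 33.3], 86.3), 64)]
[([511.0, -320.0, 2.0], 0.78), ([524.0, 70.0, 5.0], 0.67)]
```

{"fn": "apply_moves", "kwargs": {"rows": [[29,-2.5,0,0,0,0],[28.5,-2.5,0.5,0,0,0],[29,-3,0,0,0,0],[28.5,-2.5,0.5,0,0,0],[29,-3,0,0,0,0]]}}

```text
time: 61.05
tool_pos: [501.4, 156.5, 102.2]
tcp_rot: [-179.8, 0.0, 85.8]
ft_force: [-0.3, 0.4, -1.4]
finger_gap: 28.6
grip_force: 29.3
```

{"fn": "apply_moves", "kwargs": {"rows": [[28.5,-2.5,0.5,0,0,0],[29,-3,0,0,0,0],[28.5,-2.5,0.5,0,0,0],[29,-3,0,0,0,0],[28.5,-2.5,0.5,0,0,0]]}}

```text
time: 61.68
tool_pos: [498.5, 300.4, 100.6]
tcp_rot: [-179.9, 0.1, 85.8]
ft_force: [0.6, 0.2, -0.4]
finger_gap: 29.1
grip_force: 29.3
```

{"fn": "apply_moves", "kwargs": {"rows": [[0,0,25,0,0,0],[0,0,25,0,0,0],[0,0,25,0,0,0],[0,0,22,0,0,0],[0,0,18,0,0,0]]}}

```text
time: 62.3
tool_pos: [498.1, 299.2, -15.1]
tcp_rot: [-179.8, 0.1, 85.8]
ft_force: [-0.1, 0.1, -1.3]
finger_gap: 28.2
grip_force: 29.3
```

{"fn": "apply_moves", "kwargs": {"rows": [[0,0,3,0,0,0],[0,0,2,0,0,0],[0,0,2,0,0,0],[0,0,2,0,0,0],[0,0,0,0,0,0]], "grip_force": 20}}

```text
time: 62.92
tool_pos: [500.7, 300.6, -19.8]
tcp_rot: [179.9, -0.1, 85.8]
ft_force: [-1.4, 0.1, 4.8]
finger_gap: 28.7
grip_force: 29.9
```

{"fn": "apply_moves", "kwargs": {"rows": [[0,0,2,0,0,0],[0,0,2,0,0,0],[0,0,2,0,0,0],[0,0,0,0,0,0],[0,0,0,0,0,0]]}}

```text
time: 63.55
tool_pos: [501.5, 303.1, -23.7]
tcp_rot: [179.8, -0.3, 85.8]
ft_force: [-5.8, 7.4, 16.1]
finger_gap: 28.2
grip_force: 32.0
```

{"fn": "apply_moves", "kwargs": {"rows": [[0,0,1,0,0,0],[0,0,0,0,0,0],[0,0,0,0,0,0],[0,0,0,0,0,0],[0,0,0,0,0,0]], "fingers": 42}}

```text
time: 64.18
tool_pos: [499.6, 299.8, -28.5]
tcp_rot: [-180.0, 0.0, 85.8]
ft_force: [0.9, 0.2, -0.6]
finger_gap: 41.8
grip_force: 0.0
```

{"fn": "apply_moves", "kwargs": {"rows": [[0,0,-10,0,0,0],[0,0,-25,0,0,0],[0,0,-30,0,0,0],[0,0,-30,0,0,0],[0,0,-20,0,0,0]], "fingers": 60}}

```text
time: 64.8
tool_pos: [500.6, 300.4, 89.2]
tcp_rot: [179.9, -0.1, 85.8]
ft_force: [-0.1, 0.0, 0.1]
finger_gap: 60.0
grip_force: 0.0
```

```bash
python3 bx.py; python3 ch.py
python3 - <<'E'
from h import *
E=[180,0,175.8]
plan([(loc(-11.5,17,105),E,15)])
E
```

```text
64.8 [500.6 300.4  89.2] [ 1.799e+02 -1.000e-01  8.580e+01]
top [(([456.3, 604.8], [22.4, 60.1], 24.0), [457.2, 603.5, 26.6], 97)]
scene [(([500.5, 307.5], [34.9, 66.2], -2.6), [496.2, 305.8, 26.9], 162), (([455.7, 604.3], [30.4, 68.2], 25.1), [455.0, 604.3, 25.0], 237)]
scene [(([30.3, -41.9], [37.1, 71.1], -3.1), 166), (([7.2, 26.8], [70.0, 101.1], -65.3), 349)]
[([536.0, 51.0, 5.0], 0.23)]
top [(([31.9, -43.0], [31.3, 65.8], 0.3), 134), (([31.9, 36.5], [31.1, 66.7], -1.3), 140), (([-11.0, 14.6], [32.5, 65.1], -3.3), 136)]
[([508.0, -319.0, 5.0], 0.68), ([540.0, 56.0, 42.0], 0.54)]
[[-15, 3, -1.5, 0, 0, -0.105], [-15.5, 1.5, -1.5, 0, 0, -0.105], [-15.5, -0.5, -1.5, 0, 0, -0.105], [-15.5, -2, -1.5, 0, 0, -0.105], [-15, -3.5, -1.5, 0, 0, -0.105]]
[[-14.5, -5, -1, 0, 0, -0.105], [-14, -6.5, -1.5, 0, 0, -0.104], [-13, -8, -1, 0, 0, -0.105], [-12.5, -9, -1.5, 0, 0, -0.104], [-11, -10.5, -1, 0, 0, -0.105]]
[[-10, -11.5, -1.5, 0, 0, -0.104], [-9, -12.5, -1, 0, 0, -0.105], [-7.5, -13.5, -1.5, -0.001, -0.001, -0.104], [-6, -14, -1, 0, 0, -0.105], [-4.5, -15, -1.5, -0.001, -0.001, -0.104]]
end [526.4  70.1 105.2] [180.    0.  175.8]
```

{"fn": "apply_moves", "kwargs": {"rows": [[-15,3,-3,0,0,-0.105],[-15.5,1.5,-3,0,0,-0.105],[-15.5,-0.5,-3,0,0,-0.105],[-15.5,-2,-3,0,0,-0.105],[-15,-3.5,-3,0,0,-0.105]], "fingers": 80}}

```text
time: 65.72
tool_pos: [507.7, 222.2, 99.9]
tcp_rot: [-179.8, -0.0, 116.1]
ft_force: [0.8, -0.6, -0.1]
finger_gap: 80.2
grip_force: 0.0
```

{"fn": "apply_moves", "kwargs": {"rows": [[-14.5,-5,-1,0,0,-0.105],[-14,-6.5,0,0,0,-0.104],[-13,-8,0,0,0,-0.105],[-12.5,-9,0,0,0,-0.104],[-11,-10.5,0,0,0,-0.105]]}}

```text
time: 66.35
tool_pos: [516.9, 146.3, 100.9]
tcp_rot: [-179.9, -0.1, 146.1]
ft_force: [1.1, 0.3, 0.2]
finger_gap: 80.2
grip_force: 0.0
```

{"fn": "apply_moves", "kwargs": {"rows": [[-10,-11.5,0,0,0,-0.104],[-9,-12.5,0,0,0,-0.105],[-7.5,-13.5,0,0,0,-0.104],[-6,-14,0,0,0,-0.105],[-4.5,-15,0,0,0,-0.104]]}}

```text
time: 66.97
tool_pos: [526.2, 70.1, 100.9]
tcp_rot: [-180.0, -0.2, 176.0]
ft_force: [-0.6, 0.8, -0.9]
finger_gap: 80.0
grip_force: 0.0
```

```bash
python3 ch.py
python3 - <<'E'
from h import *
E=[180,0,175.8]
s=sense();print(s['tool_pos'],s['tcp_rot'])
plan([(loc(-11.5,18.5,50),E,4),(loc(-11.5,18.5,0),E,6),(loc(-11.5,18.5,-26),E,5)])
E
```

```text
scene [(([28.0, -43.8], [36.0, 70.8], 2.5), 136), (([27.6, 37.5], [31.9, 67.0], 0.1), 140), (([-16.6, 17.0], [37.0, 71.8], 2.7), 173)]
[([508.0, -322.0, -1.0], 0.97)]
top [(([30.6, -64.2], [18.4, 24.9], 85.5), 29), (([27.1, 30.8], [17.5, 41.6], 9.8), 45)]
[([512.0, -321.0, 2.0], 0.65), ([565.0, 7.0, 10.0], 0.22)]
[526.58565478  70.69423589 101.55841021] [ 1.79995849e+02 -1.11057682e-01  1.75586536e+02]
[[0, 0, 13, 0, 0, -0.001], [0, 0.5, 13, 0, -0.001, -0.001], [0, 0, 13, 0, 0, -0.001], [0, 0.5, 12.5, 0, -0.001, -0.001], [0, 0, 8.5, 0, 0, 0]]
[[0, 0, 8.5, 0, 0, 0], [0, 0, 8.5, 0, 0, 0], [0, 0, 8, 0, 0, 0], [0, 0, 8.5, 0, 0, 0], [0, 0, 8, 0, 0, 0]]
[[0, 0, 5, 0, 0, 0], [0, 0, 5.5, 0, 0, 0], [0, 0, 5, 0, 0, 0], [0, 0, 5.5, 0, 0, 0], [0, 0, 5, 0, 0, 0]]
end [526.6  71.7 -25.9] [180.    0.  175.8]
```

{"fn": "apply_moves", "kwargs": {"rows": [[-1,0,13,0,0,0],[-1,0.5,13,0,0,-0.001],[0,0,13,0,0,-0.001],[0,0.5,13,0,0,-0.001],[0,0,8.5,0,0,0]]}}

```text
time: 67.8
tool_pos: [528.7, 71.5, 40.8]
tcp_rot: [-180.0, -0.1, 175.9]
ft_force: [0.7, -0.3, -0.9]
finger_gap: 80.2
grip_force: 0.0
```

{"fn": "apply_moves", "kwargs": {"rows": [[0,0,8.5,0,0,0],[0,0,8.5,0,0,0],[0,0,8,0,0,0],[0,0,8.5,0,0,0],[0,0,8,0,0,0]]}}

```text
time: 68.42
tool_pos: [529.4, 71.5, 0.1]
tcp_rot: [180.0, 0.0, 175.9]
ft_force: [0.6, -0.1, 0.6]
finger_gap: 79.7
grip_force: 0.0
```

{"fn": "apply_moves", "kwargs": {"rows": [[0,0,5,0,0,0],[0,0,5.5,0,0,0],[0,0,5,0,0,0],[0,0,5.5,0,0,0],[0,0,5,0,0,0]]}}

```text
time: 69.05
tool_pos: [529.4, 71.5, -25.6]
tcp_rot: [-180.0, 0.0, 175.9]
ft_force: [-0.2, -0.0, -0.2]
finger_gap: 80.0
grip_force: 0.0
```

{"fn": "apply_moves", "kwargs": {"rows": [[0,0,0,0,0,0],[0,0,0,0,0,0],[0,0,0,0,0,0],[0,0,0,0,0,0],[0,0,0,0,0,0]], "fingers": 55, "grip_force": 40}}

```text
time: 69.68
tool_pos: [529.4, 71.5, -25.3]
tcp_rot: [180.0, -0.0, 175.9]
ft_force: [-0.3, 1.1, -1.6]
finger_gap: 65.8
grip_force: 45.7
```

{"fn": "apply_moves", "kwargs": {"rows": [[0,0,-4,0,0,0],[5,2.5,0,0,0,0],[5,2.5,0,0,0,0],[5,3,0,0,0,0],[4,2.5,0,0,0,0]]}}

```text
time: 70.3
tool_pos: [510.6, 83.6, -21.4]
tcp_rot: [180.0, -0.0, 176.0]
ft_force: [-0.4, -0.8, -0.2]
finger_gap: 66.1
grip_force: 45.7
```

{"fn": "apply_moves", "kwargs": {"rows": [[0,0,2,0,0,0],[0,0,2,0,0,0],[0,0,0,0,0,0],[0,0,0,0,0,0],[0,0,0,0,0,0]]}}

```text
time: 70.92
tool_pos: [511.2, 83.2, -25.3]
tcp_rot: [-180.0, -0.0, 175.9]
ft_force: [0.3, 0.7, -1.8]
finger_gap: 66.3
grip_force: 45.8
```

{"fn": "apply_moves", "kwargs": {"rows": [[0,0,0,0,0,0],[0,0,0,0,0,0],[0,0,-10,0,0,0],[0,0,-25,0,0,0],[0,0,-30,0,0,0]], "fingers": 72}}

```text
time: 71.55
tool_pos: [510.8, 83.3, 40.5]
tcp_rot: [-180.0, -0.0, 175.9]
ft_force: [0.3, 0.4, 1.1]
finger_gap: 71.9
grip_force: 0.0
```

Run:
```python
from h import *
s=sense();print(s['tool_pos'],s['tcp_rot'])
plan([(s['tool_pos']+[0,20,55],[180,0,170],3),([500.5,308,90],[180,0,85.8],12)])
```

```text
[510.75087675  83.26611721  40.54962134] [-1.79994931e+02 -4.87254090e-02  1.75943669e+02]
[[0.5, 6.5, -18.5, 0, 0, 0.035], [0.5, 6.5, -18.5, 0, 0, 0.034], [1, 7, -18, 0, -0.001, 0.035], [4, 16.5, 0.5, 0, 0, 0.122], [6, 16, 0.5, 0, 0, 0.122]]
[[7.5, 15.5, 0.5, 0, 0, 0.123], [9.5, 14, 0.5, 0, 0, 0.122], [11, 13, 0.5, 0, 0, 0.123], [12.5, 11.5, 0.5, 0, 0, 0.122], [14, 10, 0.5, 0, 0, 0.123]]
[[15, 8, 0.5, 0, 0, 0.122], [16, 6, 0.5, 0, 0, 0.123], [16.5, 4, 0.5, 0, 0, 0.122], [17, 2, 0.5, 0, 0, 0.123], [17.5, 0, 0, 0, 0, 0.122]]
end [500.7 308.2  90. ] [180.    0.   85.8]
```

{"fn": "apply_moves", "kwargs": {"rows": [[0.5,6.5,-18.5,0,0,0.035],[0.5,6.5,-18.5,0,0,0.034],[1,7,-18,0,0,0.035],[4,16.5,0.5,0,0,0.122],[6,16,0.5,0,0,0.122]], "fingers": 50}}

```text
time: 72.18
tool_pos: [509.7, 137.9, 95.0]
tcp_rot: [179.9, 0.1, 155.8]
ft_force: [0.3, -0.3, -0.8]
finger_gap: 50.1
grip_force: 0.0
```

{"fn": "apply_moves", "kwargs": {"rows": [[7.5,15.5,0.5,0,0,0.123],[9.5,14,0.5,0,0,0.122],[11,13,0.5,0,0,0.123],[12.5,11.5,0.5,0,0,0.122],[14,10,0.5,0,0,0.123]]}}

```text
time: 72.8
tool_pos: [505.9, 223.3, 92.1]
tcp_rot: [180.0, 0.0, 120.6]
ft_force: [0.3, 0.5, -0.8]
finger_gap: 50.0
grip_force: 0.0
```

{"fn": "apply_moves", "kwargs": {"rows": [[15,8,0.5,0,0,0.122],[16,6,0.5,0,0,0.123],[16.5,4,0.5,0,0,0.122],[17,2,0.5,0,0,0.123],[17.5,0,0,0,0,0.122]]}}

```text
time: 73.42
tool_pos: [501.2, 308.9, 90.0]
tcp_rot: [180.0, -0.0, 85.6]
ft_force: [0.4, -0.2, -0.9]
finger_gap: 49.9
grip_force: 0.0
```

```bash
python3 bx.py; python3 ch.py
```

```text
73.425 [501.2 308.9  90. ] [180.   -0.   85.6]
top [(([456.9, 604.7], [24.1, 59.3], 24.2), [456.2, 605.1, 27.3], 97)]
scene [(([499.3, 307.7], [36.3, 67.0], -1.7), [495.9, 302.5, 27.0], 166), (([454.8, 604.2], [31.6, 65.9], 23.8), [454.6, 604.8, 25.0], 234)]
scene [(([28.6, -43.0], [37.6, 73.4], -0.0), 164), (([28.4, 38.2], [34.6, 67.8], -0.5), 168), (([-32.7, 27.4], [36.5, 70.1], -1.5), 181)]
[([507.0, -320.0, 0.0], 0.66)]
top [(([32.4, -42.6], [30.3, 66.1], 1.9), 138), (([32.1, 36.7], [32.6, 66.4], -2.8), 143), (([-28.9, 27.1], [31.7, 66.0], -0.5), 147)]
[([510.0, -318.0, 4.0], 0.66)]
```

{"fn": "apply_moves", "kwargs": {"rows": [[-1,0,26,0,0,0],[0,0,26,0,0,0],[0,0,26,0,0,0],[0,0,22,0,0,0],[0,0,17,0,0,0]]}}

```text
time: 74.35
tool_pos: [500.8, 306.3, -28.9]
tcp_rot: [-180.0, 0.0, 85.8]
ft_force: [-0.2, -0.2, -0.3]
finger_gap: 50.0
grip_force: 0.0
```

{"fn": "apply_moves", "kwargs": {"rows": [[0,0,0,0,0,0],[0,0,0,0,0,0],[0,0,0,0,0,0],[0,0,0,0,0,0],[0,0,0,0,0,0]], "fingers": 20, "grip_force": 50}}

```text
time: 74.97
tool_pos: [501.2, 307.4, -27.5]
tcp_rot: [180.0, -0.0, 85.8]
ft_force: [0.1, 1.2, -0.7]
finger_gap: 28.2
grip_force: 54.4
```

{"fn": "apply_moves", "kwargs": {"rows": [[0,0,-10,0,0,0],[0,0,-30,0,0,0],[0,0,-30,0,0,0],[0,0,-30,0,0,0],[0,0,-30,0,0,0]]}}

```text
time: 75.6
tool_pos: [501.1, 307.3, 104.0]
tcp_rot: [180.0, -0.0, 85.8]
ft_force: [-0.1, 0.9, -1.1]
finger_gap: 27.8
grip_force: 54.4
```

Run:
```python
from h import *
s=sense();print(s['finger_gap'],s['ft_force'])
E=[180,0,85.8]
plan([(loc(-31,-43,100),E,10),(loc(-31,-43,0),E,5)])
```

```text
27.790092799171806 [-0.12736979  0.94172789 -1.12085602]
[[-29.5, 2.5, 0.5, 0, 0, 0], [-29.5, 2.5, 0.5, 0, 0, 0], [-29.5, 2, 0.5, 0, 0, 0], [-29.5, 2.5, 0.5, 0, 0, 0], [-29.5, 2, 0.5, 0, 0, 0]]
[[-29.5, 2.5, 0.5, 0, 0, 0], [-29.5, 2, 0, 0, 0, 0], [-29.5, 2.5, 0.5, 0, 0, 0], [-29.5, 2, 0, 0, 0, 0], [-29, 2.5, 0.5, 0.001, 0, 0]]
[[0, 0, 20, 0, 0, 0], [0, 0, 20, 0, 0, 0], [0, 0, 20, 0, 0, 0], [0, 0, 20, 0, 0, 0], [0, 0, 20, 0, 0, 0]]
end [ 5.025e+02  1.190e+01 -1.000e-01] [-180.    -0.    85.8]
```

{"fn": "apply_moves", "kwargs": {"rows": [[-29.5,2.5,0.5,0,0,0],[-29.5,2.5,0.5,0,0,0],[-29.5,2,0.5,0,0,0],[-29.5,2.5,0.5,0,0,0],[-29.5,2,0.5,0,0,0]]}}

```text
time: 76.22
tool_pos: [501.9, 158.4, 100.5]
tcp_rot: [179.9, -0.0, 85.8]
ft_force: [-0.5, -0.1, -0.7]
finger_gap: 28.0
grip_force: 54.5
```

{"fn": "apply_moves", "kwargs": {"rows": [[-29.5,2.5,0.5,0,0,0],[-29.5,2,0,0,0,0],[-29.5,2.5,0.5,0,0,0],[-29.5,2,0,0,0,0],[-29,2.5,0.5,0,0,0]]}}

```text
time: 76.85
tool_pos: [502.7, 10.9, 99.1]
tcp_rot: [179.9, 0.0, 85.8]
ft_force: [0.2, 0.4, -0.3]
finger_gap: 28.1
grip_force: 54.5
```

```bash
python3 ch.py
```

```text
scene [(([27.9, -41.7], [32.7, 65.7], 4.4), 129), (([28.4, 38.3], [39.2, 69.2], -3.6), 166), (([-33.9, 28.1], [35.2, 72.1], -1.7), 180)]
[([508.0, -318.0, -3.0], 0.67)]
top [(([31.9, 42.3], [33.8, 55.4], -1.0), 122), (([-28.8, 37.7], [31.6, 43.5], -4.7), 101)]
[([508.0, -316.0, 2.0], 0.66), ([496.0, -113.0, 25.0], 0.6)]
```

{"fn": "apply_moves", "kwargs": {"rows": [[0,0,20,0,0,0],[0,0,20,0,0,0],[0,0,20,0,0,0],[0,0,15,0,0,0],[0,0,5,0,0,0]]}}

```text
time: 77.68
tool_pos: [501.8, 12.5, 17.3]
tcp_rot: [-179.9, -0.0, 85.9]
ft_force: [0.6, -0.5, -1.1]
finger_gap: 27.8
grip_force: 54.5
```

Target about −23; descend stepwise, watching the force.

{"fn": "apply_moves", "kwargs": {"rows": [[0,0,7,0,0,0],[0,0,7,0,0,0],[0,0,7,0,0,0],[0,0,4,0,0,0],[0,0,0,0,0,0]]}}

```text
time: 78.3
tool_pos: [502.2, 11.8, -7.2]
tcp_rot: [-180.0, -0.0, 85.8]
ft_force: [-0.6, 0.1, -0.0]
finger_gap: 27.7
grip_force: 54.5
```

{"fn": "apply_moves", "kwargs": {"rows": [[0,0,5,0,0,0],[0,0,4,0,0,0],[0,0,4,0,0,0],[0,0,3,0,0,0],[0,0,0,0,0,0]]}}

```text
time: 78.92
tool_pos: [502.2, 11.9, -23.2]
tcp_rot: [-180.0, -0.0, 85.8]
ft_force: [1.0, 0.4, -0.5]
finger_gap: 28.0
grip_force: 54.5
```

{"fn": "apply_moves", "kwargs": {"rows": [[0,0,0,0,0,0],[0,0,0,0,0,0],[0,0,-10,0,0,0],[0,0,-20,0,0,0],[0,0,-30,0,0,0]], "fingers": 37}}

```text
time: 79.55
tool_pos: [501.8, 11.9, 37.7]
tcp_rot: [-179.9, -0.0, 85.8]
ft_force: [0.3, -0.4, 0.1]
finger_gap: 37.1
grip_force: 0.0
```

Run:
```python
from h import *
plan([(loc(-31,-43,110),[180,0,85.8],3),([508.5,-321.5,90],[180,0,82.1],12)])
```

```text
[[0, 0, -24, 0, 0, 0], [0, 0.5, -24, -0.001, 0, 0], [0, 0, -24.5, 0, 0, 0], [-27.5, 2.5, 1.5, 0, 0, 0.005], [-27.5, 2.5, 1.5, 0, 0, 0.005]]
[[-27.5, 3, 1.5, 0, 0, 0.005], [-27.5, 3, 1.5, 0, 0, 0.006], [-27.5, 3, 2, 0, 0, 0.005], [-27.5, 3.5, 1.5, 0, 0, 0.006], [-27.5, 3.5, 2, 0, 0, 0.005]]
[[-27.5, 3.5, 1.5, 0, 0, 0.006], [-28, 3.5, 2, 0, 0, 0.005], [-27.5, 4, 1.5, 0, 0, 0.006], [-27.5, 4, 2, 0, 0, 0.005], [-28, 4, 1.5, 0, 0, 0.006]]
end [ 508.3 -321.6   90.2] [-180.     0.    82.1]
```

{"fn": "apply_moves", "kwargs": {"rows": [[0,0,-24,0,0,0],[0,0.5,-24,0,0,0],[0,0,-24.5,0,0,0],[-27.5,2.5,1.5,0,0,0.005],[-27.5,2.5,1.5,0,0,0.005]]}}

```text
time: 80.18
tool_pos: [504.5, -44.0, 108.3]
tcp_rot: [179.9, 0.0, 85.3]
ft_force: [-1.0, 0.8, -0.1]
finger_gap: 36.7
grip_force: 0.0
```

{"fn": "apply_moves", "kwargs": {"rows": [[-27.5,3,1.5,0,0,0.005],[-27.5,3,1.5,0,0,0.006],[-27.5,3,2,0,0,0.005],[-27.5,3.5,1.5,0,0,0.006],[-27.5,3.5,2,0,0,0.005]]}}

```text
time: 80.8
tool_pos: [507.1, -182.9, 99.1]
tcp_rot: [179.9, 0.0, 83.7]
ft_force: [0.5, -0.1, 0.8]
finger_gap: 36.9
grip_force: 0.0
```

{"fn": "apply_moves", "kwargs": {"rows": [[-27.5,3.5,1.5,0,0,0.006],[-28,3.5,2,0,0,0.005],[-27.5,4,1.5,0,0,0.006],[-27.5,4,2,0,0,0.005],[-28,4,1.5,0,0,0.006]]}}

```text
time: 81.42
tool_pos: [509.1, -322.7, 90.6]
tcp_rot: [180.0, 0.0, 82.1]
ft_force: [-0.3, 0.2, 1.0]
finger_gap: 37.2
grip_force: 0.0
```

```bash
python3 ch.py; python3 bx.py | cut -c1-200;python3 - <<'E'
from h import *
im2,d=snap('scene','s11.png')
cv2.imwrite('pics/c11.png',cv2.resize(im2[200:310,240:400],(800,550),interpolation=cv2.INTER_CUBIC)[:,:,::-1])
E
```

```text
scene [(([27.6, -41.7], [34.5, 68.6], 0.3), 156), (([27.3, 37.0], [38.7, 68.2], -0.7), 172), (([-33.3, -7.7], [40.0, 142.5], 1.5), 365)]
[]
top [(([31.7, -43.1], [31.1, 66.5], 1.1), 132), (([32.1, 36.6], [31.0, 66.9], -1.3), 143), (([-29.2, -7.5], [32.5, 135.2], -0.6), 281)]
[]
81.625 [ 509.  -321.7   90.2] [180.  -0.  82.]
top [(([457.5, 604.5], [22.2, 59.7], 23.8), [457.4, 605.8, 25.5], 95)]
scene [(([454.6, 604.5], [31.1, 67.1], 26.5), [454.3, 604.3, 25.0], 238)]
```

View pics/c11.png

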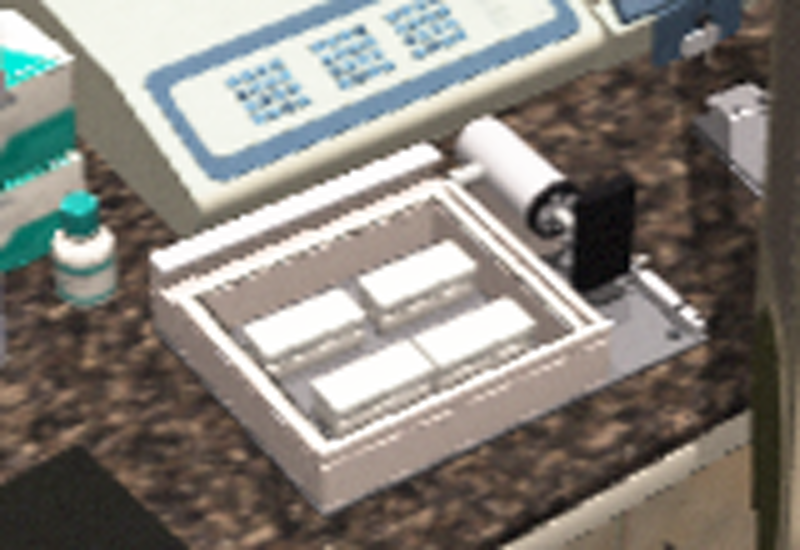

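{"fn": "apply_moves", "kwargs": {"rows": [[0,0,25,0,0,0],[0,0,25,0,0,0],[0,0,25,0,0,0],[0,0,20,0,0,0],[0,0,11,0,0,0]]}}

```text
time: 82.4
tool_pos: [508.6, -320.8, -17.5]
tcp_rot: [-179.9, -0.0, 82.1]
ft_force: [0.4, 0.6, -0.8]
finger_gap: 36.7
grip_force: 0.0
```

{"fn": "apply_moves", "kwargs": {"rows": [[0,0,0,0,0,0],[0,0,0,0,0,0],[0,0,0,0,0,0],[0,0,0,0,0,0],[0,0,0,0,0,0]], "fingers": 4, "grip_force": 80}}

```text
time: 83.02
tool_pos: [509.2, -321.9, -15.8]
tcp_rot: [180.0, 0.0, 82.1]
ft_force: [-1.2, 0.9, 0.9]
finger_gap: 10.2
grip_force: 80.8
```

Run:
```python
from h import *
s=sense();print(s['tool_pos'],s['tcp_rot'],s['finger_gap'],s['ft_force'])
off=np.array([0,0,s['tool_pos'][2]-(2+12-31)]);print(off)
def w(px,pz,t,n,y=0):
    x,_,z=piv(px,pz,t);q,e=cov(x,y,z,t);return (np.array(q)+[0,0,off[2]],e,n)
p,R=st()
a=w(70,120,20,8)
plan([(p+[0,0,150],[180,0,82.1],7),([500,0,190],[180,0,85.8],10),w(70,120,20,7)])
```

```text
[ 509.23137984 -321.85052002  -15.81995586] [1.79966695e+02 1.98750805e-02 8.20913460e+01] 10.200133533855777 [-1.22761058  0.91340812  0.92411465]
[0.         0.         1.18004414]
[[0, 0, -21.5, 0, 0, 0], [0, 0, -21.5, 0, 0, 0], [0, 0, -21.5, 0, 0, 0], [0, 0, -21.5, 0, 0, 0], [0, 0, -21.5, 0, 0, 0]]
[[0, 0, -21, 0, 0, 0], [0, 0, -21.5, 0.001, 0, 0], [31.5, -5.5, -5.5, 0, 0, -0.006], [32, -5, -5.5, 0, 0, -0.007], [32, -5, -5.5, 0, 0, -0.006]]
[[32, -4.5, -5.5, 0, 0, -0.007], [32, -4.5, -5.5, 0, 0, -0.006], [32, -4.5, -5.5, 0, 0, -0.007], [32, -4, -5.5, 0, 0, -0.006], [31.5, -4, -6, 0, 0, -0.007]]
[[32, -3.5, -5.5, 0, 0, -0.006], [32, -3.5, -6, 0, 0, -0.007], [8, 1, 7.5, 0.05, 0, 0], [8, 1, 7.5, 0.05, 0, 0], [8, 1.5, 7.5, 0.05, 0, 0]]
[[7.5, 2, 7.5, 0.05, 0, 0], [8, 2.5, 7.5, 0.05, 0, 0], [7.5, 2.5, 7.5, 0.049, 0, 0], [8, 3.5, 7, 0.05, 0, 0], [0, 0, 0, 0, 0, 0]]
end [510.2  54.6 136.3] [-160.     0.    85.8]
```

{"fn": "apply_moves", "kwargs": {"rows": [[0,0,-15,0,0,0],[0,0,-21.5,0,0,0],[0,0,-24,0,0,0],[0,0,-24,0,0,0],[0,0,-24,0,0,0]]}}

```text
time: 83.65
tool_pos: [509.1, -321.7, 94.0]
tcp_rot: [180.0, 0.0, 82.1]
ft_force: [-0.5, -0.6, -3.6]
finger_gap: 10.5
grip_force: 80.1
```

{"fn": "apply_moves", "kwargs": {"rows": [[0,0,-21,0,0,0],[0,0,-20.5,0,0,0],[31.5,-5.5,-5.5,0,0,-0.006],[32,-5,-5.5,0,0,-0.007],[32,-5,-5.5,0,0,-0.006]]}}

```text
time: 84.28
tool_pos: [506.0, -224.0, 150.8]
tcp_rot: [-180.0, -0.0, 83.2]
ft_force: [0.9, 0.2, -2.3]
finger_gap: 10.2
grip_force: 80.3
```

{"fn": "apply_moves", "kwargs": {"rows": [[32,-4.5,-5.5,0,0,-0.007],[32,-4.5,-5.5,0,0,-0.006],[32,-4.5,-5.5,0,0,-0.007],[32,-4,-5.5,0,0,-0.006],[31.5,-4,-6,0,0,-0.007]]}}

```text
time: 84.9
tool_pos: [501.3, -63.0, 178.8]
tcp_rot: [-180.0, -0.0, 85.1]
ft_force: [-0.0, 0.2, -3.0]
finger_gap: 10.5
grip_force: 80.3
```

{"fn": "apply_moves", "kwargs": {"rows": [[32,-3.5,-5.5,0,0,-0.006],[32,-3.5,-6,0,0,-0.007],[8,1,7.5,0.05,0,0],[8,1,7.5,0.05,0,0],[8,1.5,7.5,0.05,0,0]]}}

```text
time: 85.52
tool_pos: [504.2, 24.5, 167.6]
tcp_rot: [-171.3, 0.0, 85.8]
ft_force: [-0.3, -0.7, -2.6]
finger_gap: 10.1
grip_force: 80.2
```

{"fn": "apply_moves", "kwargs": {"rows": [[7.5,2,7.5,0.05,0,0],[8,2.5,7.5,0.05,0,0],[7.5,2.5,7.5,0.049,0,0],[8,3.5,7,0.05,0,0],[0,0,0,0,0,0]]}}

```text
time: 86.15
tool_pos: [509.8, 55.0, 134.8]
tcp_rot: [-159.9, 0.0, 85.8]
ft_force: [-0.1, 0.5, -3.1]
finger_gap: 10.1
grip_force: 80.2
```

```bash
cat > w.py <<'E'
from h import *
OZ=1.0
def w(px,pz,t,n,y=0):
    x,_,z=piv(px,pz,t);q,e=cov(x,y,z,t);return (np.array(q)+[0,0,OZ],e,n)
E
python3 - <<'E'
from w import *
s=sense();print(s['tool_pos'],s['tcp_rot'],s['finger_gap'],s['ft_force'])
for cam in ('scene','top'):
    im,d=snap(cam,cam[0]+'12.png')
    for n in ('tab_left','tab_right','cover'):
        print(cam,n,[(RZ.inv().apply(np.array(r['xyz'])-O).round().tolist(),round(r['confidence'],2)) for r in models.place_of(n,cam)][:2])
for tgt in ((70,120),): pass
plan([w(70,70,20,5),w(72,54,20,5)])
E
```

```text
[509.76422038  55.04107994 134.79027666] [-1.59870002e+02  2.97890539e-03  8.58445419e+01] 10.141801493588797 [-0.09469327  0.50241661 -3.05230945]
scene tab_left [([67.0, 50.0, 118.0], 0.67), ([70.0, -53.0, 115.0], 0.63)]
scene tab_right [([68.0, -49.0, 121.0], 0.92), ([34.0, 38.0, 5.0], 0.71)]
scene cover [([-26.0, 1.0, 151.0], 0.63)]
top tab_left []
top tab_right [([-64.0, -164.0, 18.0], 0.24)]
top cover []
[[0, 3.5, 9.5, 0, 0, 0], [0, 3.5, 9.5, 0, 0, 0], [0, 3.5, 9.5, 0, 0, 0], [0, 3, 9.5, 0.001, 0, 0], [0, 3.5, 9.5, 0, 0, 0]]
[[0, 1.5, 3, 0, 0, 0], [0, 1.5, 3, 0, 0, 0], [0, 1.5, 3, 0, 0, 0], [0, 1.5, 2.5, 0, 0, 0], [0, 1.5, 3, 0, 0, 0]]
end [512.   54.4  69.9] [-160.    -0.    85.8]
```

{"fn": "apply_moves", "kwargs": {"rows": [[0,3.5,9.5,0,0,0],[0,3.5,9.5,0,0,0],[0,3.5,9.5,0,0,0],[0,3,9.5,0,0,0],[0,3.5,9.5,0,0,0]]}}

```text
time: 87.18
tool_pos: [509.5, 54.8, 84.5]
tcp_rot: [-160.0, 0.0, 85.8]
ft_force: [-0.1, 0.8, -3.5]
finger_gap: 10.0
grip_force: 80.3
```

Run:
```python
from w import *
s=sense();print(s['tool_pos'],s['tcp_rot'],s['ft_force'])
plan([w(72,52,20,3),w(74,44,20,2),w(84,44,20,5),w(95,43.5,20,5)])
```

```text
[509.53027637  54.80269794  84.49428155] [-1.59977028e+02  2.41922030e-03  8.58218876e+01] [-0.06216141  0.75030538 -3.51682307]
[[0, 2.5, 5, 0, 0, 0], [0, 2.5, 5, 0, 0, 0], [-0.5, 3, 4.5, 0, 0, 0], [0, 2, 3.5, 0, 0, 0], [0, 2.5, 3.5, 0, 0, 0]]
[[0, 2, -0.5, 0, 0, 0], [0, 2, -0.5, 0, 0, 0], [0, 2, -1, 0, 0, 0], [0, 1.5, -0.5, 0, 0, 0], [0, 2, -1, 0, 0, 0]]
[[0, 2, -0.5, 0, 0, 0], [0, 2, -0.5, 0, 0, 0], [0, 2, -0.5, 0, 0, 0], [0, 2, -1, 0, 0, 0], [0, 2.5, -0.5, 0, 0, 0]]
end [534.8  52.5  59.3] [-160.     0.    85.8]
```

{"fn": "apply_moves", "kwargs": {"rows": [[0,2.5,5,0,0,0],[0,2.5,5,0,0,0],[0,3,4.5,0,0,0],[0,2,3.5,0,0,0],[0,2.5,3.5,0,0,0]]}}

```text
time: 87.8
tool_pos: [514.3, 54.5, 60.8]
tcp_rot: [-160.0, -0.0, 85.8]
ft_force: [-0.3, 0.1, -3.3]
finger_gap: 10.3
grip_force: 80.3
```

{"fn": "apply_moves", "kwargs": {"rows": [[0,2,-0.5,0,0,0],[0,2,-0.5,0,0,0],[0,2,-1,0,0,0],[0,1.5,-0.5,0,0,0],[0,2,-1,0,0,0]]}}

```text
time: 88.42
tool_pos: [524.3, 53.7, 61.0]
tcp_rot: [-160.0, 0.0, 85.8]
ft_force: [0.3, -0.0, -3.1]
finger_gap: 10.4
grip_force: 80.3
```

Run:
```python
from w import *
s=sense();print(s['tool_pos'],s['tcp_rot'],s['ft_force'],w(84,44,20,1)[0])
plan([w(95,43.5,20,5)])
im2,d=snap('scene','s13.png')
cv2.imwrite('pics/c12.png',cv2.resize(im2[190:300,240:380],(764,600),interpolation=cv2.INTER_CUBIC)[:,:,::-1])
```

```text
[524.3464132   53.7135278   61.01700218] [-1.60007382e+02  5.79508274e-04  8.58182406e+01] [ 0.25523536 -0.00475015 -3.09337331] [523.82525565  53.33077504  59.97977396]
[[0, 2, -0.5, 0, 0, 0], [0, 2, -0.5, 0, 0, 0], [0, 2, -0.5, 0, 0, 0], [0, 2, -0.5, 0, 0, 0], [-0.5, 2.5, 0, 0, 0, 0]]
end [534.8  52.4  59.3] [-160.     0.    85.8]
```

View pics/c12.png

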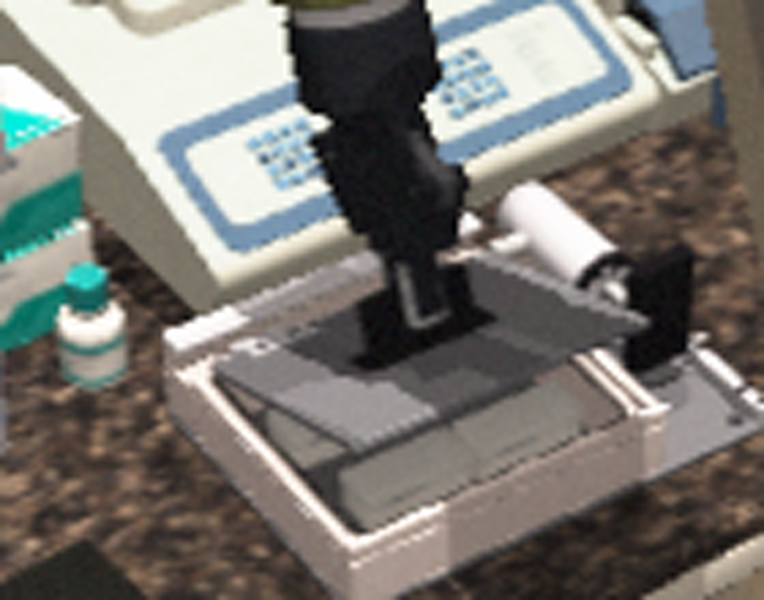

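{"fn": "apply_moves", "kwargs": {"rows": [[0,2,-0.5,0,0,0],[0,2,-0.5,0,0,0],[0,2,-0.5,0,0,0],[0,2,-0.5,0,0,0],[-0.5,2,0,0,0,0]]}}

```text
time: 89.1
tool_pos: [534.4, 52.5, 59.4]
tcp_rot: [-160.0, -0.0, 85.8]
ft_force: [0.2, -0.1, -3.1]
finger_gap: 10.1
grip_force: 80.3
```

Run:
```python
from w import *
s=sense();print(s['tool_pos'],s['tcp_rot'],s['ft_force'],w(95,43.5,20,1)[0])
plan([w(95.5,42,12,5),w(95.5,41,4,5),w(95.5,40.5,0,5)])
```

```text
[534.383852    52.47021517  59.40428859] [-1.60008393e+02 -4.69009740e-04  8.58189095e+01] [ 0.2221153  -0.14393909 -3.1253149 ] [534.7957149   52.52515487  59.47977396]
[[0, 1, 3, -0.028, 0, 0], [0, 1, 3, -0.028, 0, 0], [0, 1, 3, -0.028, 0, 0], [0, 0.5, 2.5, -0.028, 0, 0], [0, 0.5, 3, -0.027, 0, 0]]
[[0, 1, 3, -0.028, 0, 0], [0, 0.5, 3, -0.028, 0, 0], [0, 0.5, 2.5, -0.028, 0, 0], [0, 0.5, 3, -0.028, 0, 0], [0, 0.5, 3, -0.028, 0, 0]]
[[0, 0.5, 1.5, -0.014, 0, 0], [0, 0.5, 1.5, -0.014, 0, 0], [0, 0, 1.5, -0.014, 0, 0], [0, 0.5, 1, -0.014, 0, 0], [0, 0, 1.5, -0.014, 0, 0]]
end [535.9  52.4  22.5] [180.   -0.   85.8]
```

{"fn": "apply_moves", "kwargs": {"rows": [[0,1,3,-0.028,0,0],[0,1,3,-0.028,0,0],[0,1,3,-0.028,0,0],[0,0.5,2.5,-0.028,0,0],[0,0.5,3,-0.027,0,0]]}}

```text
time: 89.72
tool_pos: [533.7, 52.5, 44.3]
tcp_rot: [-168.1, -0.0, 85.8]
ft_force: [0.2, 0.0, -3.2]
finger_gap: 10.4
grip_force: 80.3
```

{"fn": "apply_moves", "kwargs": {"rows": [[0,1,3,-0.028,0,0],[0,0.5,3,-0.028,0,0],[0,0.5,2.5,-0.028,0,0],[0,0.5,3,-0.028,0,0],[0,0.5,3,-0.028,0,0]]}}

```text
time: 90.35
tool_pos: [534.5, 52.5, 29.4]
tcp_rot: [-176.1, 0.0, 85.8]
ft_force: [-0.3, -0.4, -3.0]
finger_gap: 10.2
grip_force: 80.2
```

{"fn": "apply_moves", "kwargs": {"rows": [[0,0.5,1.5,-0.014,0,0],[0,0.5,1.5,-0.014,0,0],[0,0,1.5,-0.014,0,0],[0,0.5,1,-0.014,0,0],[0,0,1,-0.014,0,0]]}}

```text
time: 90.98
tool_pos: [535.8, 52.4, 22.9]
tcp_rot: [179.9, -0.0, 85.8]
ft_force: [-0.2, -0.2, -2.2]
finger_gap: 10.5
grip_force: 80.2
```

{"fn": "apply_moves", "kwargs": {"rows": [[0,0,1,0,0,0],[0,0,0,0,0,0],[0,0,0,0,0,0],[0,0,0,0,0,0],[0,0,0,0,0,0]]}}

```text
time: 91.6
tool_pos: [535.8, 52.4, 22.1]
tcp_rot: [-180.0, -0.0, 85.8]
ft_force: [-1.7, 0.8, 1.3]
finger_gap: 10.1
grip_force: 80.8
```

Contact with the seat; press 1 mm more, then release.

{"fn": "apply_moves", "kwargs": {"rows": [[0,0,1,0,0,0],[0,0,0,0,0,0],[0,0,0,0,0,0],[0,0,0,0,0,0],[0,0,0,0,0,0]]}}

```text
time: 92.22
tool_pos: [535.9, 52.4, 22.1]
tcp_rot: [180.0, 0.0, 85.8]
ft_force: [-7.4, 0.2, 11.8]
finger_gap: 10.4
grip_force: 82.3
```

{"fn": "apply_moves", "kwargs": {"rows": [[0,0,0,0,0,0],[0,0,0,0,0,0],[0,0,0,0,0,0],[0,0,-20,0,0,0],[0,0,-30,0,0,0]], "fingers": 36}}

```text
time: 92.85
tool_pos: [534.6, 52.4, 70.2]
tcp_rot: [-179.8, 0.0, 85.8]
ft_force: [-0.0, 0.7, -0.5]
finger_gap: 35.6
grip_force: 0.0
```

Run:
```python
from h import *
s=sense();print(s['tool_pos'],s['tcp_rot'])
# paddle pull pose: local (-30,-135)
E=[180,0,85.8];print(loc(-30,-135,0))
plan([(loc(0,0,125),E,3),(loc(-30,-135,125),E,7)])
```

```text
[534.59721488  52.3610853   70.19563782] [-1.79843040e+02  1.08984587e-02  8.58155954e+01]
[496.693409071036, -80.04030851147289, 0.0]
[[0, 0.5, -18.5, -0.001, 0, 0], [0, 0.5, -18, -0.001, 0, 0], [0, 1, -18.5, -0.001, 0, 0], [-19.5, -4.5, 0, 0, 0, 0], [-19, -4.5, 0, 0, 0, 0]]
[[-19.5, -4, 0, 0, 0, 0], [-19, -4.5, 0, 0, 0, 0], [-19.5, -4, 0, 0, 0, 0], [-19, -4.5, 0, 0, 0, 0], [-19.5, -4, 0, 0, 0, 0]]
end [496.9 -80.2 125.2] [180.    0.   85.8]
```

{"fn": "apply_moves", "kwargs": {"rows": [[0,0.5,-18.5,0,0,0],[0,0.5,-18,0,0,0],[0,1,-18.5,0,0,0],[-19.5,-4.5,0,0,0,0],[-19,-4.5,0,0,0,0]]}}

```text
time: 93.48
tool_pos: [525.1, 13.2, 125.3]
tcp_rot: [-179.9, 0.0, 85.8]
ft_force: [0.8, 0.3, -0.3]
finger_gap: 36.0
grip_force: 0.0
```

{"fn": "apply_moves", "kwargs": {"rows": [[-19.5,-4,0,0,0,0],[-19,-4.5,0,0,0,0],[-19.5,-4,0,0,0,0],[-19,-4.5,0,0,0,0],[-19.5,-4,0,0,0,0]]}}

```text
time: 94.1
tool_pos: [496.9, -81.7, 125.3]
tcp_rot: [-179.9, -0.0, 85.8]
ft_force: [-0.4, -0.4, 0.1]
finger_gap: 36.0
grip_force: 0.0
```

Run:
```python
from h import *
print(sense()['tool_pos'])
for cam in ('scene','top'):
    im,d=snap(cam);X=cloud(cam,d);Xl=RZ.inv().apply((X-O).reshape(-1,3)).reshape(X.shape)
    g=lambda a,b,c,e:Xl[(d>0)&(Xl[...,0]>a)&(Xl[...,0]<b)&(Xl[...,1]>c)&(Xl[...,1]<e)][:,2]
    print(cam,'cover z front/back/left/right',[round(float(np.median(q)),1) if len(q) else None for q in (g(-72,-55,-60,60),g(50,68,-60,60),g(-60,60,60,82),g(-60,60,-82,-60))])
    for n in ('cover','pointer','mark','paddle_top','tab_left','tab_right'):
        print(n,[(RZ.inv().apply(np.array(r['xyz'])-O).round(1).tolist(),round(r['confidence'],2)) for r in models.place_of(n,cam)][:2])
```

```text
[496.86599632 -81.67571553 125.32242432]
scene cover z front/back/left/right [46.0, 46.1, 45.9, 516.7]
cover [([-1.2, 0.8, 38.4], 0.56)]
pointer [([-29.4, -164.9, 25.5], 0.64), ([-68.7, -168.0, 18.4], 0.6)]
mark [([-70.6, -166.9, 21.2], 0.76)]
paddle_top [([-30.1, -137.7, 95.6], 0.58), ([-67.2, -166.7, 18.9], 0.57)]
tab_left [([95.5, 50.8, 40.3], 0.9)]
tab_right []
top cover z front/back/left/right [47.5, 47.4, 46.6, 53.5]
cover [([-0.1, 4.4, 41.4], 0.58)]
pointer [([-32.2, -165.5, 25.5], 0.34)]
mark []
paddle_top [([-30.9, -133.3, 95.8], 0.44)]
tab_left [([96.7, 50.1, 41.6], 0.83)]
tab_right [([91.4, -50.3, 38.0], 0.6), ([97.2, 57.1, 45.8], 0.16)]
```

{"fn": "apply_moves", "kwargs": {"rows": [[0,0,25,0,0,0],[0,0,25,0,0,0],[0,0,20,0,0,0],[0,0,12,0,0,0],[0,0,10,0,0,0]]}}

```text
time: 95.42
tool_pos: [498.2, -80.2, 33.7]
tcp_rot: [180.0, 0.0, 85.8]
ft_force: [0.1, -0.0, -0.4]
finger_gap: 36.1
grip_force: 0.0
```

{"fn": "apply_moves", "kwargs": {"rows": [[0,0,0,0,0,0],[0,0,0,0,0,0],[0,0,0,0,0,0],[0,0,0,0,0,0],[0,0,0,0,0,0]], "fingers": 4, "grip_force": 60}}

```text
time: 96.05
tool_pos: [498.0, -80.2, 34.3]
tcp_rot: [180.0, 0.0, 85.8]
ft_force: [-3.6, 1.0, 3.7]
finger_gap: 10.6
grip_force: 59.8
```

{"fn": "apply_moves", "kwargs": {"rows": [[0,-7,0,0,0,0],[0,-10,0,0,0,0],[0,-10,0,0,0,0],[0,-8,0,0,0,0],[0,-5,0,0,0,0]]}}

```text
time: 96.68
tool_pos: [459.5, -77.6, 34.3]
tcp_rot: [179.8, 0.0, 85.8]
ft_force: [10.0, -0.8, -8.3]
finger_gap: 10.7
grip_force: 58.8
```

Run:
```python
from h import *
s=sense();print(s['time'],s['tool_pos'],s['ft_force'],s['finger_gap'], RZ.inv().apply(s['tool_pos']-np.array([498.0,-80.2,34])))
im2,d=snap('scene','s14.png')
cv2.imwrite('pics/c13.png',cv2.resize(im2[225:285,340:410],(700,600),interpolation=cv2.INTER_CUBIC)[:,:,::-1])
for n in ('pointer','mark'): print(n,[(RZ.inv().apply(np.array(r['xyz'])-O).round(1).tolist(),round(r['confidence'],2)) for r in models.place_of(n,'scene')][:2])
```

```text
96.675 [459.49735618 -77.62504663  34.33047993] [10.03075462 -0.77175647 -8.25178778] 10.67259662488209 [-38.58782904  -0.25182595   0.33047993]
pointer [([-71.6, -165.7, 21.5], 0.59)]
mark [([-64.1, -167.7, 18.3], 0.93)]
```

View pics/c13.png

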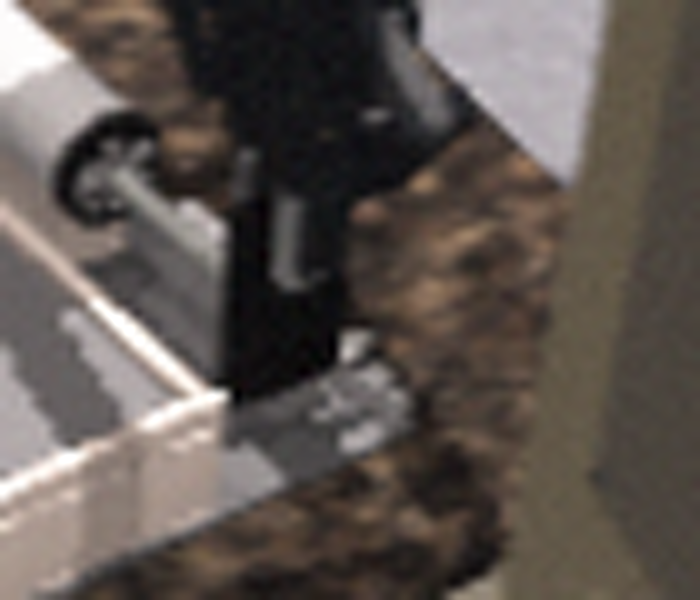

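{"fn": "apply_moves", "kwargs": {"rows": [[0,-1,0,0,0,0],[0,0,0,0,0,0],[0,0,0,0,0,0],[0,0,0,0,0,0],[0,0,0,0,0,0]]}}

```text
time: 97.45
tool_pos: [458.7, -77.6, 34.4]
tcp_rot: [179.8, 0.0, 85.8]
ft_force: [8.3, -1.2, -7.7]
finger_gap: 10.4
grip_force: 58.9
```

Run:
```python
from h import *
for _ in range(3):
    im,d=snap('top');s=sense();print(s['time'],RZ.inv().apply(s['tool_pos']-np.array([498.0,-80.2,34])).round(2),s['ft_force'].round(1),s['tcp_rot'].round(2))
for n in ('pointer','mark','paddle_top'): print(n,[(RZ.inv().apply(np.array(r['xyz'])-O).round(1).tolist(),round(r['confidence'],2)) for r in models.place_of(n,'top')][:2])
```

```text
97.5 [-39.33  -0.26   0.37] [ 8.5 -0.9 -8.5] [1.7976e+02 3.0000e-02 8.5810e+01]
97.55 [-39.35  -0.26   0.37] [ 8.6 -1.  -8.4] [1.7976e+02 3.0000e-02 8.5810e+01]
97.6 [-39.36  -0.28   0.33] [ 8.4 -1.4 -7.7] [1.7976e+02 3.0000e-02 8.5810e+01]
pointer [([-72.5, -166.8, 22.7], 0.59)]
mark [([-65.7, -162.3, 20.1], 0.79)]
paddle_top [([153.0, 117.5, 0.6], 0.67), ([-67.7, -133.4, 97.0], 0.41)]
```

{"fn": "apply_moves", "kwargs": {"rows": [[0,-0.5,0,0,0,0],[0,0,0,0,0,0],[0,0,0,0,0,0],[0,0,0,0,0,0],[0,0,0,0,0,0]]}}

```text
time: 98.38
tool_pos: [458.2, -77.5, 34.3]
tcp_rot: [179.8, 0.0, 85.8]
ft_force: [8.2, -1.4, -8.3]
finger_gap: 10.9
grip_force: 58.9
```

{"fn": "apply_moves", "kwargs": {"rows": [[0,0,0,0,0,0],[0,0,0,0,0,0],[0,0,0,0,0,0],[0,0,0,0,0,0],[0,0,0,0,0,0]]}}

```text
time: 99.0
tool_pos: [458.2, -77.6, 34.3]
tcp_rot: [179.8, 0.0, 85.8]
ft_force: [7.5, -0.9, -8.0]
finger_gap: 10.9
grip_force: 58.9
```

{"fn": "apply_moves", "kwargs": {"rows": [[0,0,0,0,0,0],[0,0,0,0,0,0],[0,0,0,0,0,0],[0,0,0,0,0,0],[0,0,0,0,0,0]]}}

```text
time: 99.62
tool_pos: [458.3, -77.5, 34.4]
tcp_rot: [179.8, 0.0, 85.8]
ft_force: [7.2, -0.5, -8.0]
finger_gap: 11.0
grip_force: 58.9
```

{"fn": "apply_moves", "kwargs": {"rows": [[0,0,0,0,0,0],[0,0,0,0,0,0],[0,0,0,0,0,0],[0,0,0,0,0,0],[0,0,0,0,0,0]]}}

```text
time: 100.25
tool_pos: [458.3, -77.6, 34.4]
tcp_rot: [179.8, 0.0, 85.8]
ft_force: [8.6, -0.7, -8.3]
finger_gap: 10.8
grip_force: 58.9
```

{"fn": "apply_moves", "kwargs": {"rows": [[0,0,0,0,0,0],[0,0,0,0,0,0],[0,0,0,0,0,0],[0,0,0,0,0,0],[0,0,0,0,0,0]]}}

```text
time: 100.88
tool_pos: [458.2, -77.5, 34.4]
tcp_rot: [179.8, 0.0, 85.8]
ft_force: [7.4, -1.0, -7.8]
finger_gap: 10.6
grip_force: 58.9
```

{"fn": "apply_moves", "kwargs": {"rows": [[0,0,0,0,0,0],[0,0,0,0,0,0],[0,0,0,0,0,0],[0,0,0,0,0,0],[0,0,0,0,0,0]]}}

```text
time: 101.5
tool_pos: [458.2, -77.5, 34.4]
tcp_rot: [179.8, 0.0, 85.8]
ft_force: [8.0, -1.3, -8.8]
finger_gap: 11.1
grip_force: 58.9
```

{"fn": "apply_moves", "kwargs": {"rows": [[0,0,0,0,0,0],[0,0,0,0,0,0],[0,0,0,0,0,0],[0,0,0,0,0,0],[0,0,0,0,0,0]]}}

```text
time: 102.12
tool_pos: [458.2, -77.5, 34.3]
tcp_rot: [179.8, 0.0, 85.8]
ft_force: [9.1, -0.4, -8.6]
finger_gap: 10.4
grip_force: 58.9
```

Run:
```python
from h import *
s=sense();print(s['time'],RZ.inv().apply(s['tool_pos']-np.array([498.0,-80.2,34])).round(2),s['ft_force'].round(1),s['finger_gap'])
im,d=snap('scene','s15.png')
for cam in ('scene','top'):
    im,d=snap(cam);X=cloud(cam,d);Xl=RZ.inv().apply((X-O).reshape(-1,3)).reshape(X.shape)
    m=(d>0)&(im.max(-1)<60)&(abs(Xl[...,1]+135)<25)&(Xl[...,0]<-40)&(Xl[...,0]>-95)&(Xl[...,2]>30)&(Xl[...,2]<58)
    print(cam,m.sum(),np.median(Xl[m],0) if m.any() else '')
```

```text
102.125 [-39.84  -0.27   0.34] [ 9.1 -0.4 -8.6] 10.367445583868244
scene 82 [ -75.87185096 -130.6856616    45.52209509]
top 4 [ -73.16175335 -120.80988159   55.77840327]
```

{"fn": "apply_moves", "kwargs": {"rows": [[0,7,0,0,0,0],[0,10,0,0,0,0],[0,10,0,0,0,0],[0,8,0,0,0,0],[0,5,0,0,0,0]]}}

```text
time: 102.9
tool_pos: [497.3, -80.2, 34.3]
tcp_rot: [180.0, 0.0, 85.8]
ft_force: [2.4, 1.0, 0.1]
finger_gap: 10.9
grip_force: 60.1
```

{"fn": "apply_moves", "kwargs": {"rows": [[0,0.5,0,0,0,0],[0,0,0,0,0,0],[0,0,0,0,0,0],[0,0,0,0,0,0],[0,0,0,0,0,0]]}}

```text
time: 103.52
tool_pos: [497.2, -80.2, 34.3]
tcp_rot: [180.0, 0.0, 85.8]
ft_force: [3.4, -0.1, 2.7]
finger_gap: 10.9
grip_force: 60.4
```

{"fn": "apply_moves", "kwargs": {"rows": [[0,0,0,0,0,0],[0,0,0,0,0,0],[0,0,0,0,0,0],[0,0,0,0,0,0],[0,0,-15,0,0,0]], "fingers": 36}}

```text
time: 104.15
tool_pos: [495.6, -79.8, 48.2]
tcp_rot: [-179.8, -0.0, 85.8]
ft_force: [1.8, 0.3, -0.2]
finger_gap: 36.1
grip_force: 0.0
```

{"fn": "apply_moves", "kwargs": {"rows": [[0,0,-25,0,0,0],[0,0,-25,0,0,0],[0,0,-30,0,0,0],[-20,-10,-30,0,0,0],[-40,-20,-20,0,0,0]]}}

```text
time: 104.78
tool_pos: [463.5, -137.9, 182.1]
tcp_rot: [179.8, 0.0, 86.0]
ft_force: [0.4, -0.4, 0.9]
finger_gap: 36.4
grip_force: 0.0
```

{"fn": "apply_moves", "kwargs": {"rows": [[-50,-5,0,0,0,0],[-50,0,0,0,0,0],[-40,0,0,0,0,0],[-20,0,0,0,0,0],[0,0,0,0,0,0]]}}

```text
time: 105.4
tool_pos: [445.9, -297.8, 179.5]
tcp_rot: [180.0, -0.0, 85.7]
ft_force: [0.4, 0.7, -0.4]
finger_gap: 35.8
grip_force: 0.0
```

Run:
```python
from h import *
s=sense();print(s['time'],s['tool_pos'],s['ft_force'])
for cam in ('scene','top'):
    im,d=snap(cam,cam+'16.png');X=cloud(cam,d);Xl=RZ.inv().apply((X-O).reshape(-1,3)).reshape(X.shape)
    g=lambda a,b,c,e:Xl[(d>0)&(Xl[...,0]>a)&(Xl[...,0]<b)&(Xl[...,1]>c)&(Xl[...,1]<e)][:,2]
    print(cam,'cover z f/b/l/r',[round(float(np.median(q)),1) if len(q) else None for q in (g(-72,-55,-60,60),g(50,68,-60,60),g(-60,60,60,82),g(-60,60,-82,-60))])
    for n in ('cover','pointer','paddle_top','tab_left','tab_right','teal_bottle','white_bottle'):
        print(n,[(RZ.inv().apply(np.array(r['xyz'])-O).round(1).tolist(),np.round(r['xyz']).tolist(),round(r['confidence'],2)) for r in models.place_of(n,cam)][:1])
    if cam=='scene': cv2.imwrite('pics/c14.png',cv2.resize(im[190:310,220:400],(800,533),interpolation=cv2.INTER_CUBIC)[:,:,::-1])
```

```text
105.4 [ 445.93108373 -297.76870631  179.52150241] [ 0.40490024  0.65874928 -0.3908584 ]
scene cover z f/b/l/r [45.7, 45.1, 45.7, 45.5]
cover [([-3.1, -0.0, 37.8], [533.0, 53.0, 38.0], 0.89)]
pointer [([-31.6, -166.6, 24.8], [493.0, -111.0, 25.0], 0.69)]
paddle_top [([-29.6, -134.1, 92.3], [497.0, -79.0, 92.0], 0.68)]
tab_left [([94.7, 52.3, 40.9], [635.0, 98.0, 41.0], 0.55)]
tab_right [([96.8, -49.0, 39.2], [629.0, -4.0, 39.0], 0.75)]
teal_bottle [([157.3, 118.5, 2.7], [702.0, 159.0, 3.0], 0.7)]
white_bottle [([-23.5, -596.2, 1.2], [469.0, -540.0, 1.0], 0.67)]
top cover z f/b/l/r [47.3, 46.6, 46.3, 47.1]
cover [([-1.9, 4.6, 39.5], [535.0, 57.0, 40.0], 0.74)]
pointer [([-29.1, -169.8, 23.9], [495.0, -115.0, 24.0], 0.46)]
paddle_top [([-29.1, -131.5, 96.5], [498.0, -77.0, 96.0], 0.51)]
tab_left [([96.5, 52.5, 42.2], [637.0, 98.0, 42.0], 0.87)]
tab_right [([93.4, -51.8, 39.4], [626.0, -6.0, 39.0], 0.6)]
teal_bottle [([-49.8, 309.6, -1.8], [510.0, 365.0, -2.0], 0.59)]
white_bottle [([-22.7, -597.8, 0.3], [470.0, -542.0, 0.0], 0.67)]
```

View pics/c14.png

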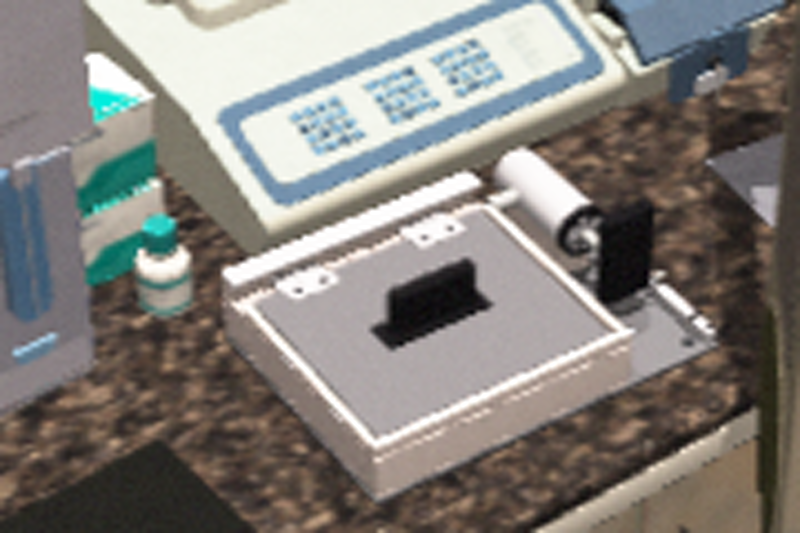

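```bash
python3 -c "
from bench import job
print(job.hand_in())"
```

```text
the job is handed in; nothing more can be done
None
```

I did the whole job in the order asked and handed it in. All four boxes lay flat on the chamber floor before I closed it. The cover is flat and fully home. The plunger was held at about 40 mm for about 4 s and went back in. One hitch: a box got knocked aside in the chamber, so the last box came down tilted on it with about 60 N at the wrist, and I re-laid both flat.

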